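Load and close a split tube carrier, and hold it shut

TASK

Get the split aluminium tube carrier ready for the mixer mill: take the three sample tubes out of the black block and stand each fully home in its own well of the carrier's lower half, the longest in the well at the thick guide pin's end, the middle one in the middle, the shortest at the thin pin's end. Then set the upper half over the guide pins, thick pin through the big hole, and press it down against the spring plungers until the two halves meet all round with no gap. Finish still gripping the handle and holding the carrier pressed shut, so that I can fasten the two latches, and leave the other things on the desk where they are.

Things in the scene. Friction and masses are not known exactly. Their poses are not given: they have to be found in the camera images.
- long_well (a point): Mouth centre of the well for the longest tube, on the face at y = +34 mm, the thick pin's end: 17 mm wide, 62 mm deep.
- mid_well (a point): Mouth centre of the well for the middle tube, at the centre of the face: 17 mm wide, 47 mm deep.
- short_well (a point): Mouth centre of the well for the shortest tube, on the face at y = -34 mm, the thin pin's end: 17 mm wide, 34 mm deep. In its own well each tube's top stands 28 mm above the face; a tube in a shallower well than its own keeps the upper half from closing.
- thick_pin (a point): Tip of the thick steel guide pin: 12 mm, with a tapered tip (6 mm long, 6 mm wide at the end), 40 mm tall above the face, at x = -38, y = +63 mm of the face.
- thin_pin (a point): Tip of the thin steel guide pin: 8 mm, with a tapered tip (6 mm long, 2 mm wide at the end), 40 mm tall above the face, at x = +38, y = -63 mm of the face.
- thick_hole (a point): Centre, at the underside, of the upper half's big guide hole (14 mm, through the 12 mm flange), at x = -38, y = +63 mm of the upper half; takes the thick pin.
- thin_hole (a point): Centre, at the underside, of the upper half's small guide hole (10 mm, through the flange), at x = +38, y = -63 mm of the upper half; takes the thin pin.
- long_tube_centre (a point): Longest sample tube, 90 mm long, 20 g, at its centre half-way up (45 mm above its bottom); body 13.2 mm, the cap (top 21 mm) 16.8 mm wide. Stands upright in a well of the black block, bottom 8 mm above the desk; the three tubes' places in the block are mixed.
- mid_tube_centre (a point): Middle sample tube, 75 mm long, 13.2 mm wide, 20 g, with a stopper level with its rim, at its centre half-way up. Stands upright in the black block, bottom 8 mm above the desk.
- short_tube_centre (a point): Shortest sample tube, 62 mm long, 13.2 mm wide, 20 g, open and nearly empty, at its centre half-way up. Stands upright in the black block, bottom 8 mm above the desk.
- tube_block: Black block with 14 mm wells that the tubes stand in, fixed: 104 x 128 mm (x, y), 37 mm high; origin at the centre of its underside. The tubes' places are (-20, 51), (0, -10) and (20, -51) mm: gripping along the block's x is clear of the others. Two closed microtubes, fixed, 49 mm above the desk at their tops, stand at (40, 31) and (-40, -31) mm; leave them.
- marker: Bystander: marker pen lying on the desk, 135 x 17 mm, between the two halves; leave it. Round the work stand fixed things: a monitor behind to the right (panel from about x 0.55, y -0.33 m back to x 0.82, y 0.02, 0.1 to 0.5 m up) and a lamp head hanging 0.55 m above the desk from x = 0.55 m back; swing the arm past in front of both.
- red_cap_bottle: Bystander: small bottle with a screw cap, 40 mm wide, 85 mm high, right of the black block; leave it.
- petri: Bystander: closed petri dish, 58 mm wide, 15 mm high, behind the carrier; leave it.
- lower_half: Lower half of the carrier, fixed: aluminium block 100 x 154 mm (x, y), 70 mm high; a toggle latch on each end of y reaches 12 mm beyond it. Origin: centre of its underside on the desk; z up, y along the block towards the thick pin's end. Three round 17 mm wells in a row along y.
- face (a point): Middle of the lower half's flat top (parting face), 70 mm above the desk; same axes. Four steel plungers of 8 mm at x = +-40, y = +-30 mm stand 4 mm proud and give way downwards: together they push up with 5 N at first touch and 12.4 N when flush with the face; the upper half's own weight (0.25 to 0.35 kg) does not press them down.
- upper_half: Upper half, loose, 0.25 to 0.35 kg, standing right way up: aluminium flange 100 x 154 x 12 mm (x, y, z), latch keepers reaching 6 mm beyond its ends of y, hood 61 x 108 mm up to 38 mm above the underside, on it the black handle. Cavity below 49 x 95 mm, 32 mm deep. Origin: centre of the flat underside; y along the handle towards the big guide hole. Shut, the origin lies on the face's middle, y axes alike.
- handle (a point): Middle of the upper half's black bar handle: 18 mm thick (x), 70 mm long (y), 32 mm high, edges rounded by 4 mm. The point is 60 mm above the underside, 22 mm above the hood's roof, 10 mm below the handle's top. With the carrier shut it stands 60 mm above the face's middle, the two y axes the same way.
- long_tube: The same tube as long_tube_centre, origin at its bottom.
- mid_tube: The same tube as mid_tube_centre, origin at its bottom.
- short_tube: The same tube as short_tube_centre, origin at its bottom.

How it is judged:
By the outcome, as a careful person would: the job done as asked, in the order asked, and still so for the second after the job is handed in, while the arm keeps its last pose, push and grip.
It also fails if it takes over 72 s, if anything falls off the work surface, if the arm or the gripper's body presses on something with over 40 N, if the wrist force passes 120 N, or if a joint passes its speed limit or range.

ROBOT

A 7-joint arm with a two-finger parallel gripper is mounted at the origin on a cart in front of the work surface, level with it; the furniture and walls round the work are solid. World frame = base frame: x ahead of the robot, y to its left, z up, the work surface at z = 0. Lengths are in mm, angles in rad, forces in N, time in s.
With the tool pointing down it reaches from about 400 to 850 mm from the base axis. Payload 10.4 kg.
Tool frame: the origin (TCP) lies midway between the tips of the shut fingers; the grasp point (between the pads) lies robot.grip_depth behind it (robot.grip_depth is the distance from the TCP to the grasp point, in mm); y points along the fingers, z is the direction in which the jaws open and shut, and the axes are right-handed (so a half turn about y gives the same grasp; the last joint's range is limited). The gripper opens to 85 mm and grips with 20 to 120 N. Pads are 22 mm wide; open, the fingers measure 114 mm over their backs; the gripper's body (76 mm by 85 mm) begins 54 mm behind the grasp point. The pads swing forward as they close: fully open they stand 13 mm farther back than shut.
Start: joints at [1.221, 0.332, -0.065, 1.46, 0.022, 1.35, -0.088], TCP at [200.656, -591.936, 231.338] pointing down, gripper open.
Joint ranges: [-2.6, 2.6], [-0.5, 2.12], [-1.47, 1.34], [0.16, 2.42], [-1.27, 4.41], [0.06, 2.06], [-2.6, 2.6]. Speed limits (rad/s): [2.22, 2.22, 2.79, 2.79, 3.14, 3.14, 3.14].

INTERFACE

Orientations are given as a rotation vector (axis times angle).
In Python, from cell import sense, cams, job, robot gives the robot as it stands.
- The arm moves only by the tool drive_tool, never from a script. Its arguments are lists of equal length, an entry for each row: "jaw": the finger opening in m, from 0 to 0.0854; "dp": the shift along the world's x, y, z in m, a list of three; "yaw": the turn about the world's z in rad. A call has 1 to 5 rows; each row is the pose to reach, as a shift and turn from the pose commanded when the call began; what a row does not reach only later rows make up. A row lasts 1/12 s, in which the tool goes at most 41.7 mm and 7.16 degrees, less where a joint would pass 70% of its speed; a pose out of reach is approached as far as the arm can. A call with a gripper value outside its range is refused whole. The fingers move at their own pace and stop on an object; the grip force is fixed at half the most. Time passes only in rows, so rows that repeat a pose let the fingers close. It gives the time, the measured TCP pose, the force and the opening at its end, in the units of the state.
- sense(): the state, without advancing time (a new reading comes with each control period).
- cams.snapshot(name): name is "scene" or "top" or "wrist"; returns a dict with "pixels" (400x640x3 uint8, red, green, blue), "depth" (400x640 float32, mm along the optical axis (not along the pixel's ray), 0 where there is no reading), "fovy" (degrees; the focal length in pixels is half the picture's height over the tangent of half this angle, whatever the lens; pixels are square), "cx", "cy" (the principal point, pixels), "cam_to_world" (4x4, takes a point from camera to world coordinates); the wrist camera has in their place "hand_eye" (4x4, takes a point from camera to tool coordinates, whose origin is the TCP and whose axes are the tool frame's). Camera axes: x right, y up, looking along -z (the intrinsics and any distortion apply to the point x, -y, -z); pixel columns grow to the right and rows downward; lengths in mm; the calibration is good to about 2 mm. A picture is of the moment at which its call begins: read the wrist's pose just before it.
- job.hand_in(): hands the job in, once; it reports no verdict.
The state is a dict: "time_s": time; "joint_pos": joint angles; "joint_vel": joint speeds; "joint_efforts": joint torques, N m; "tcp_pos": TCP position; "tcp_rot": TCP orientation; "force": force on the tool from outside, world axes, zero at the start; "ft_torque": the same for the moment, N m; "opening": finger opening in mm.
Only numpy, scipy, OpenCV 4.12 (cv2) and the standard library are available. Lean on these libraries where they do the work, as an engineer would, in place of code of your own. Each camera call takes 0.05 s, during which the arm holds its last target.

## Working session

There is one attempt and no reset: what is moved stays moved. The work goes in short steps, Python scripts to look and compute and a tool call to move; the robot and the scene stay as the last step left them, time stands still between calls to the robot, and variables do not carry over. Pictures are saved under pics/ and viewed, and the job is handed in when it is done.

Besides the shell and the picture viewer there is one more tool, called after "Request:" as name(argument=value, ...) on one line, values as JSON. drive_tool: Moves the arm, as the interface text tells. Its arguments: {"type":"object","properties":{"jaw":{"type":"array"},"dp":{"type":"array"},"yaw":{"type":"array"}},"required":["jaw","dp","yaw"]}

```bash
ls; mkdir -p pics; cat > h.py <<'E'
import numpy as np, cv2
from cell import sense, cams, job, robot
from scipy.spatial.transform import Rotation as R
E
python3 - <<'E'
from h import *
s=sense(); print(s); print(robot.grip_depth)
for n in ["scene","top","wrist"]:
    c=cams.snapshot(n); cv2.imwrite(f"pics/{n}0.png",c["pixels"][:,:,::-1]); np.savez(f"{n}0.npz",**c)
    print(n,{k:v for k,v in c.items() if k not in("pixels","depth")})
E
```

```text
pics
{'time_s': 0.0, 'joint_pos': array([ 1.22138477,  0.33284816, -0.06469785,  1.46095282,  0.02159016,
        1.34989179, -0.08851133]), 'joint_vel': array([ 6.16561206e-06, -9.69896111e-04,  1.02405116e-03, -1.53455266e-03,
       -5.21287340e-05,  4.69185337e-04,  1.09728653e-03]), 'joint_efforts': array([ 3.34059632e-05, -6.25436497e+01,  4.95064328e-02, -3.91614139e+01,
        1.62584195e-02,  9.79690289e-03, -1.30334655e-06]), 'tcp_pos': array([ 200.51592073, -591.56239764,  230.52523437]), 'tcp_rot': array([-0.33741741,  2.0460933 , -2.04324206]), 'force': array([ 0.0610878 , -0.44396346, -1.14124507]), 'ft_torque': array([0.01073524, 0.06230015, 0.00391833]), 'opening': 85.71935901911432}
18.700000000000003
scene {'fovy': 49.481636410154884, 'cx': 323.1729926100312, 'cy': 195.35327779361018, 'cam_to_world': array([[-6.27707123e-01,  5.11625191e-01, -5.86705575e-01,
        -1.74337676e+02],
       [-7.78274050e-01, -4.28463804e-01,  4.59029707e-01,
         6.02707484e+02],
       [-1.65309406e-02,  7.44753941e-01,  6.67134391e-01,
         8.69627082e+02],
       [ 0.000
[... 255 characters left out ...]
],
       [-9.99691782e-01, -2.47841652e-02,  1.44417264e-03,
         5.36535492e+01],
       [-3.38109338e-04,  7.17577020e-02,  9.97422036e-01,
         1.35029939e+03],
       [ 0.00000000e+00,  0.00000000e+00,  0.00000000e+00,
         1.00000000e+00]])}
wrist {'fovy': 60.383352222493244, 'cx': 319.09409398673023, 'cy': 200.04220527157082, 'hand_eye': array([[ 1.50298644e-03, -9.65163505e-01, -2.61643173e-01,
        -6.54150691e+01],
       [ 4.41153864e-04,  2.61644083e-01, -9.65164328e-01,
        -1.42783786e+02],
       [ 9.99998773e-01,  1.33520400e-03,  8.19033119e-04,
        -4.23859283e-02],
       [ 0.00000000e+00,  0.00000000e+00,  0.00000000e+00,
         1.00000000e+00]])}
```

View pics/top0.png

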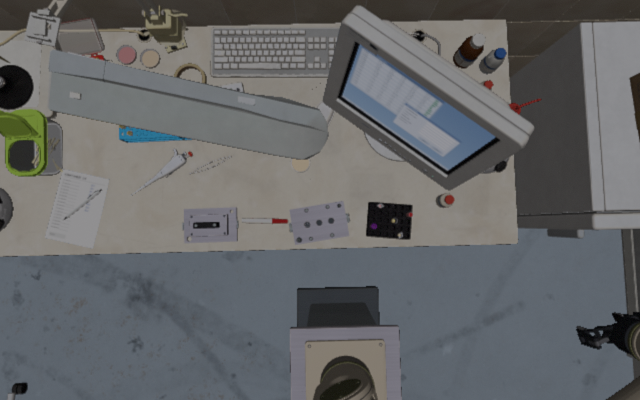

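View pics/scene0.png

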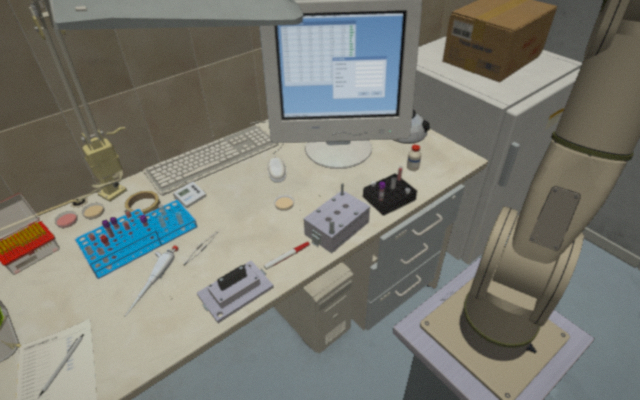

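View pics/wrist0.png

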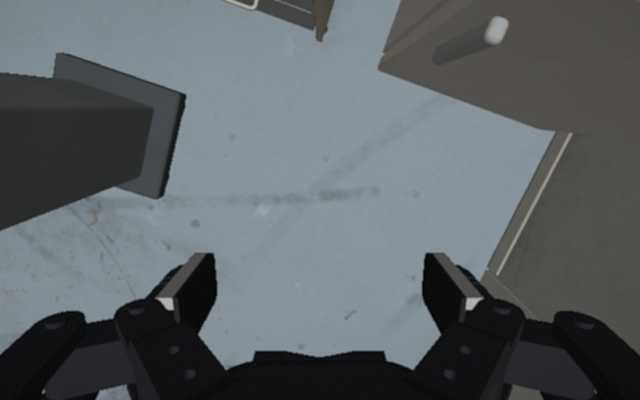

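```bash
python3 - <<'E'
import cv2
a=cv2.imread("pics/top0.png")[185:260,170:470]; cv2.imwrite("pics/topz.png",cv2.resize(a,None,fx=2.66,fy=2.66,interpolation=cv2.INTER_CUBIC))
a=cv2.imread("pics/scene0.png")[140:330,180:440]; cv2.imwrite("pics/scz.png",cv2.resize(a,None,fx=3,fy=3,interpolation=cv2.INTER_CUBIC))
E
```

```text
(no output)
```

View pics/topz.png

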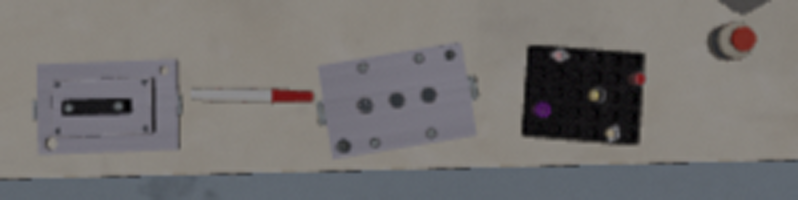

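View pics/scz.png

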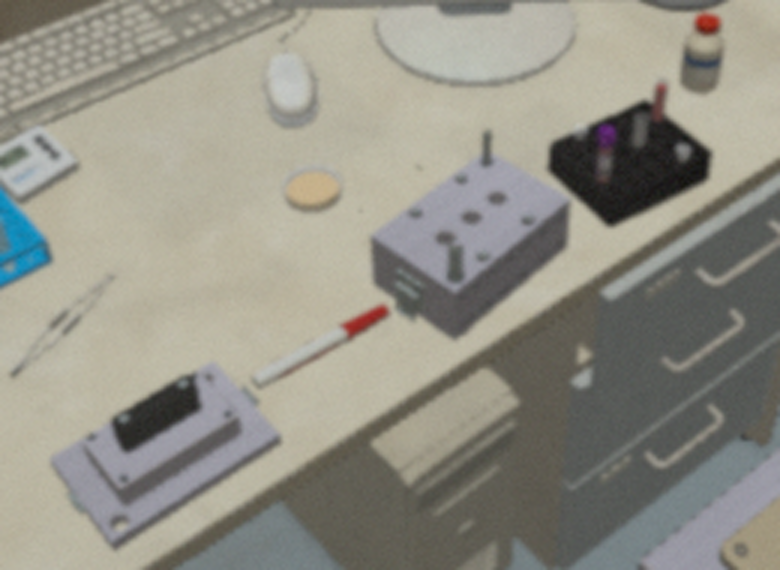

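```bash
cat >> h.py <<'E'
def ld(f): return dict(np.load(f))
def ray(c,u,v,T=None):
    f=200/np.tan(np.radians(float(c["fovy"])/2)); d=np.array([(u-c["cx"])/f,-(v-c["cy"])/f,-1.])
    T=c["cam_to_world"] if T is None else T
    return T[:3,3],T[:3,:3]@d
def onz(c,u,v,z,T=None):
    o,d=ray(c,u,v,T); return o+d*(z-o[2])/d[2]
def wT(c,s):
    T=np.eye(4);T[:3,:3]=R.from_rotvec(s["tcp_rot"]).as_matrix();T[:3,3]=s["tcp_pos"];return T@c["hand_eye"]
def proj(c,p,T=None):
    T=c["cam_to_world"] if T is None else T
    q=T[:3,:3].T@(np.asarray(p,float)-T[:3,3]); f=200/np.tan(np.radians(float(c["fovy"])/2))
    return c["cx"]+f*q[0]/-q[2], c["cy"]-f*q[1]/-q[2]
E
python3 - <<'E'
from h import *
s=sense(); M=R.from_rotvec(s["tcp_rot"]).as_matrix(); print(M.round(3)); print("jaw yaw",np.degrees(np.arctan2(M[1,2],M[0,2])))
c=ld("top0.npz")
Z=lambda u,v:(170+u/2.66,185+v/2.66)
for n,u,v,z in [("purple",541,109,98),("mid?",597,95,80),("red",639,79,75),("blockTL",528,45,37),("blockBR",640,144,37),("blockBL",523,134,37),("thickpin",344,146,110),("thinpin",450,55,110),("wells L",365,105,70),("C",397,100,70),("R",428,95,70),("bigh",53,143,12),("smallh",163,71,12),("handleL",68,106,70),("handleR",124,105,70)]:
    print(n,onz(c,*Z(u,v),z).round(0))
E
```

```text
[[-0.947 -0.     0.321]
 [-0.321  0.001 -0.947]
 [ 0.    -1.    -0.001]]
jaw yaw -71.27409602817146
purple [441. -83.  98.]
mid? [ 454. -144.   80.]
red [ 470. -189.   75.]
blockTL [510. -78.  37.]
blockBR [ 400. -195.   37.]
blockBL [414. -69.  37.]
thickpin [409. 120. 110.]
thinpin [498.  10. 110.]
wells L [449.  99.  70.]
C [454.  65.  70.]
R [458.  33.  70.]
bigh [416. 444.  12.]
smallh [492. 323.  12.]
handleL [456. 411.  70.]
handleR [456. 353.  70.]
```

Request:
drive_tool(jaw=[0.0854,0.0854,0.0854,0.0854,0.0854], dp=[[0.019,0.035,0.005],[0.038,0.07,0.01],[0.057,0.105,0.015],[0.076,0.14,0.02],[0.095,0.175,0.02]], yaw=[0.09,0.18,0.27,0.36,0.45])

```text
time_s: 0.57
tcp_pos: [296.4, -415.4, 252.1]
tcp_rot: [-0.726, 1.762, -1.764]
force: [0.9, -0.4, -0.2]
opening: 85.3
```

Request:
drive_tool(jaw=[0.0854,0.0854,0.0854,0.0854,0.0854], dp=[[0.019,0.035,0],[0.038,0.07,0],[0.057,0.105,0],[0.076,0.14,0],[0.095,0.175,0]], yaw=[0.09,0.18,0.27,0.36,0.45])

```text
time_s: 0.98
tcp_pos: [391.0, -240.0, 251.3]
tcp_rot: [-1.029, 1.455, -1.455]
force: [0.9, -0.7, -0.1]
opening: 85.1
```

Request:
drive_tool(jaw=[0.06,0.06,0.06,0.06,0.06], dp=[[0.019,0.035,0],[0.038,0.07,0],[0.057,0.105,0],[0.06,0.11,0],[0.06,0.11,0]], yaw=[0.1,0.2,0.25,0.27,0.27])

```text
time_s: 1.4
tcp_pos: [451.7, -128.9, 251.3]
tcp_rot: [-1.176, 1.259, -1.258]
force: [0.0, -1.0, -1.0]
opening: 60.1
```

```bash
cat >> h.py <<'E'
def shot(name,tag):
    s=sense(); c=cams.snapshot(name); cv2.imwrite(f"pics/{tag}.png",c["pixels"][:,:,::-1])
    if "hand_eye" in c: c["cam_to_world"]=wT(c,s); 
    np.savez(f"{tag}.npz",**c)
    M=R.from_rotvec(s["tcp_rot"]).as_matrix()
    print(tag,"t",s["time_s"],"tcp",s["tcp_pos"].round(1),"jawyaw",np.degrees(np.arctan2(M[1,2],M[0,2])).round(2),"tilt",M[:,1].round(4),"F",s["force"].round(1),"op",round(s["opening"],1))
    return c,s
E
python3 -c "
from h import *
shot('wrist','w1')"
```

```text
w1 t 1.4 tcp [ 451.7 -128.9  251.3] jawyaw -3.86 tilt [ 3.e-04  5.e-04 -1.e+00] F [ 0. -1. -1.] op 60.1
```

View pics/w1.png

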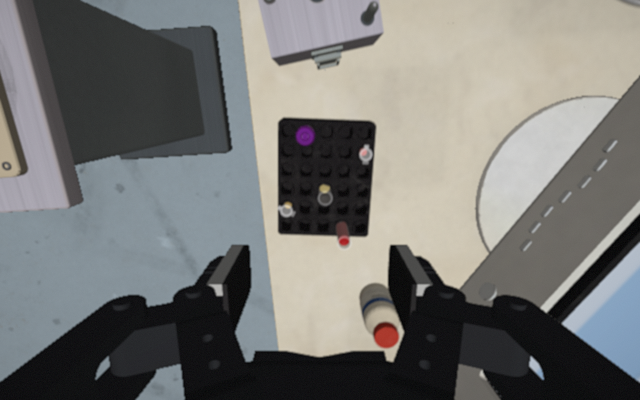

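```bash
python3 - <<'E'
from h import *
c=ld("w1.npz"); im=c["pixels"]; hsv=cv2.cvtColor(im,cv2.COLOR_RGB2HSV)
roi=np.zeros(im.shape[:2],np.uint8); roi[105:245,262:395]=1
m=((hsv[...,2]<70)*roi).astype(np.uint8); m=cv2.morphologyEx(m,cv2.MORPH_CLOSE,np.ones((9,9)))
cn=max(cv2.findContours(m,0,2)[0],key=cv2.contourArea); r=cv2.minAreaRect(cn); b=cv2.boxPoints(r); print(r)
ap=cv2.approxPolyDP(cn,8,True)[:,0]; print(ap.tolist())
W=np.array([onz(c,*p,37) for p in ap]); print(W.round(1)); print(onz(c,*r[0],37))
d=c["depth"]
for n,(u,v) in dict(purple=(305,135),grey=(325,200),red=(344,241),block=(345,180)).items():
    z=float(np.median(d[v-1:v+2,u-1:u+2])); o,dd=ray(c,u,v); print(n,z,(o+dd*z).round(1))
crop=im[100:260,250:400,::-1]; cv2.imwrite("pics/w1z.png",cv2.resize(crop,None,fx=3.7,fy=3.7,interpolation=cv2.INTER_CUBIC))
E
```

```text
((325.0243835449219, 176.71951293945312), (95.42216491699219, 114.94388580322266), 1.7899105548858643)
[[282, 119], [279, 231], [336, 234], [345, 223], [365, 235], [374, 125]]
[[ 417.3  -72.2   37. ]
 [ 402.3 -191.8   37. ]
 [ 464.8 -199.6   37. ]
 [ 475.4 -187.5   37. ]
 [ 496.8 -203.    37. ]
 [ 510.   -84.6   37. ]]
[ 456.85517596 -134.48901882   37.        ]
purple 293.9711608886719 [441.8 -85.3  95.8]
grey 348.6080322265625 [ 455.2 -154.3   57.6]
red 340.8414611816406 [ 471.3 -192.7   75.8]
block 363.97235107421875 [ 477.7 -139.4   37.3]
```

View pics/w1z.png

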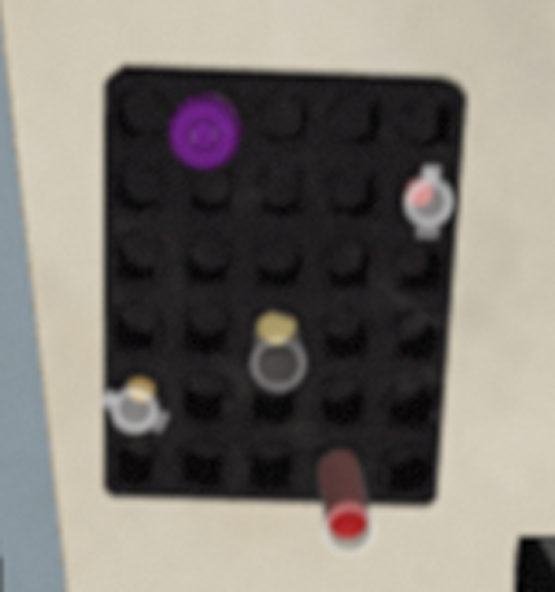

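```bash
python3 - <<'E'
from h import *
c=ld("w1.npz")
P=[onz(c,250+u/3.7,100+v/3.7,z) for u,v,z in [(205,133,98),(278,360,70),(348,523,83)]]
P=np.array(P);print(P.round(1))
L=np.array([(-20,51),(0,-10),(20,-51)],float)
a=P[:,:2]-P[:,:2].mean(0); b=L-L.mean(0)
th=np.arctan2((b[:,0]*a[:,1]-b[:,1]*a[:,0]).sum(),(a*b).sum()); 
Rm=np.array([[np.cos(th),-np.sin(th)],[np.sin(th),np.cos(th)]])
print(np.degrees(th)); print((a-b@Rm.T).round(1)); t=P[:,:2].mean(0)-Rm@L.mean(0); print("origin",t)
# scene check: triangulate
s=ld("scene0.npz")
for p,z in zip(P,[98,70,83]):
    print([np.round(proj(s,(p[0],p[1],zz)),1) for zz in (z-6,z)])
im=s["pixels"][165:225,355:425,::-1]; cv2.imwrite("pics/sz.png",cv2.resize(im,None,fx=8,fy=8,interpolation=cv2.INTER_CUBIC))
E
```

```text
[[ 442.2  -86.    98. ]
 [ 455.5 -148.3   70. ]
 [ 470.9 -190.2   83. ]]
-5.998993052090807
[[ 0.2 -0.6]
 [-0.  -0.2]
 [-0.2  0.8]]
origin [ 456.56246217 -138.15157937]
[array([381.9, 184. ]), array([382. , 182.3])]
[array([393.4, 180.1]), array([393.6, 178.5])]
[array([400. , 168.2]), array([400.2, 166.6])]
```

View pics/sz.png

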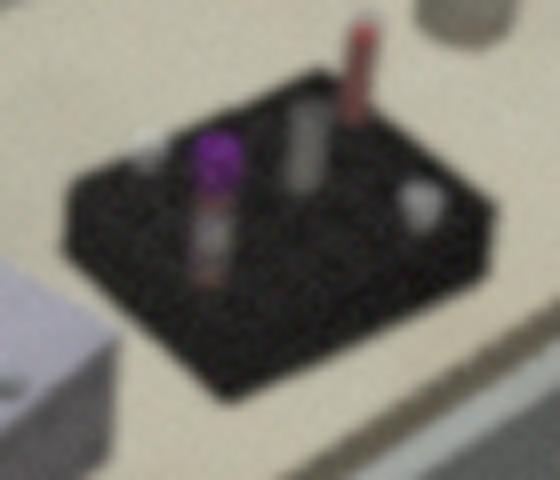

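Request:
drive_tool(jaw=[0.04,0.04,0.04,0.04,0.04], dp=[[0,0.04,0],[0,0.08,0],[0,0.12,0],[0,0.16,0],[0,0.2,0]], yaw=[0.03,0.06,0.08,0.1,0.12])

```text
time_s: 1.87
tcp_pos: [450.3, 67.9, 251.4]
tcp_rot: [-1.229, 1.177, -1.179]
force: [1.2, -0.3, -0.5]
opening: 40.0
```

Request:
drive_tool(jaw=[0.04,0.04], dp=[[0,0.03,0],[0,0.03,0]], yaw=[0,0])

```text
time_s: 2.03
tcp_pos: [450.0, 102.8, 251.7]
tcp_rot: [-1.231, 1.172, -1.171]
force: [-0.2, -0.5, -0.1]
opening: 39.9
```

```bash
python3 -c "
from h import *
c,s=shot('wrist','w2')
im=c['pixels'][:,:,::-1]; cv2.imwrite('pics/w2z.png',cv2.resize(im[60:260,210:450],None,fx=3,fy=3,interpolation=cv2.INTER_CUBIC))
"
```

```text
w2 t 2.0333 tcp [450.  102.8 251.7] jawyaw 2.9 tilt [ 8.0e-04  1.2e-03 -1.0e+00] F [-0.2 -0.5 -0.1] op 39.9
```

View pics/w2.png

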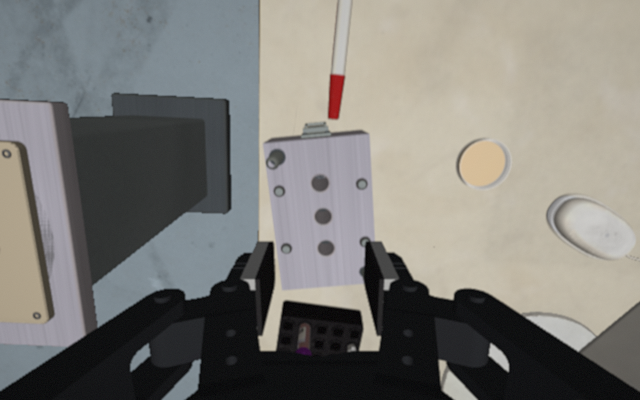

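View pics/w2z.png

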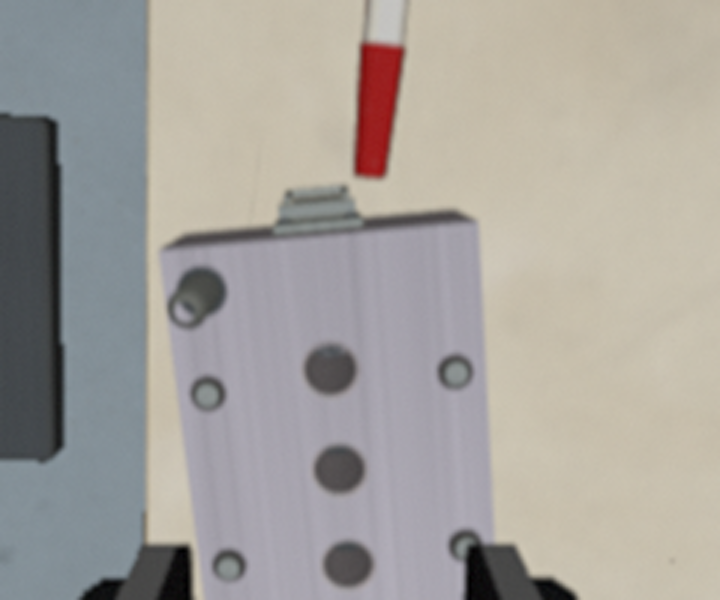

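```bash
cat >> h.py <<'E'
def fit2(P,L):
    P=np.array(P,float)[:,:2];L=np.array(L,float); a=P-P.mean(0); b=L-L.mean(0)
    th=np.arctan2((b[:,0]*a[:,1]-b[:,1]*a[:,0]).sum(),(a*b).sum())
    Rm=np.array([[np.cos(th),-np.sin(th)],[np.sin(th),np.cos(th)]])
    return th,P.mean(0)-Rm@L.mean(0),(a-b@Rm.T),Rm
E
python3 - <<'E'
from h import *
c=ld("w2.npz"); g=cv2.cvtColor(c["pixels"],cv2.COLOR_RGB2GRAY)
m=np.zeros_like(g); m[165:260,300:345]=(g[165:260,300:345]<125)
cs=[]
for cn in cv2.findContours(m,0,2)[0]:
    if cv2.contourArea(cn)>80:
        (e,ax,_)=cv2.fitEllipse(cn); cs.append(e); print(np.round(e,2),np.round(ax,1))
cs.sort(key=lambda e:e[1])
Pw=[onz(c,*e,70) for e in cs]
Z=lambda u,v:(210+u/3,60+v/3)
Pp=[onz(c,*Z(u,v),74) for u,v in[(208,393),(456,371),(229,565)]]
print(np.round(Pw,1),np.round(Pp,1))
for P,L in [(Pw,[(0,34),(0,0),(0,-34)]),(Pw+Pp,[(0,34),(0,0),(0,-34),(-40,30),(40,30),(-40,-30)])]:
    th,t,r,Rm=fit2(P,L); print(np.degrees(th),t.round(2),r.round(1).tolist())
    for l in [(0,34),(0,0),(0,-34),(-38,63),(38,-63)]: print(l,(t+Rm@l).round(1))
print("pin tip",onz(c,*Z(187,308),110))
print("depth face",[c["depth"][v,u] for u,v in [(300,215),(345,215)]],[ (ray(c,u,v)[0]+ray(c,u,v)[1]*c["depth"][v,u]).round(1) for u,v in [(300,215),(345,215)]])
E
```

```text
[325.5  247.54] [14.4 15.8]
[322.68 215.96] [15.4 16.6]
[319.78 182.73] [16.2 16.9]
[[450.2  98.4  70. ]
 [454.8  65.   70. ]
 [459.4  31.5  70. ]] [[411.8  89.3  74. ]
 [490.4 100.4  74. ]
 [420.   30.4  74. ]]
7.782009284969454 [454.8   64.98] [[0.0, -0.2], [-0.0, 0.0], [-0.0, 0.2]]
(0, 34) [450.2  98.7]
(0, 0) [454.8  65. ]
(0, -34) [459.4  31.3]
(-38, 63) [408.6 122.3]
(38, -63) [501.    7.7]
7.807078590297742 [455.06  65.13] [[-0.2, -0.4], [-0.3, -0.1], [-0.3, 0.1], [0.5, -0.1], [-0.2, 0.1], [0.5, 0.5]]
(0, 34) [450.4  98.8]
(0, 0) [455.1  65.1]
(0, -34) [459.7  31.4]
(-38, 63) [408.9 122.4]
(38, -63) [501.3   7.9]
pin tip [409.34978742 122.21449917 110.        ]
depth face [np.float32(339.76892), np.float32(339.9049)] [array([432.3,  65. ,  70.3]), array([476.8,  67.1,  70.3])]
```

Request:
drive_tool(jaw=[0.04,0.04,0.04,0.04,0.04], dp=[[-0.002,-0.038,-0.015],[-0.004,-0.076,-0.03],[-0.006,-0.113,-0.045],[-0.008,-0.15,-0.06],[-0.008,-0.188,-0.075]], yaw=[-0.04,-0.08,-0.11,-0.14,-0.155])

```text
time_s: 2.5
tcp_pos: [441.2, -94.2, 175.6]
tcp_rot: [-1.154, 1.293, -1.294]
force: [1.3, -0.9, 1.3]
opening: 40.1
```

Request:
drive_tool(jaw=[0.04,0.04,0.04], dp=[[0,0,-0.03],[0,0,-0.04],[0,0,-0.04]], yaw=[0,0,0])

```text
time_s: 2.75
tcp_pos: [440.4, -91.3, 134.1]
tcp_rot: [-1.156, 1.296, -1.289]
force: [-0.5, 0.9, -0.5]
opening: 40.2
```

```bash
python3 -c "
from h import *
c,s=shot('wrist','w3')
"
```

```text
w3 t 2.75 tcp [440.4 -91.3 134.1] jawyaw -6.45 tilt [-0.0046  0.0015 -1.    ] F [-0.5  0.9 -0.5] op 40.2
```

View pics/w3.png

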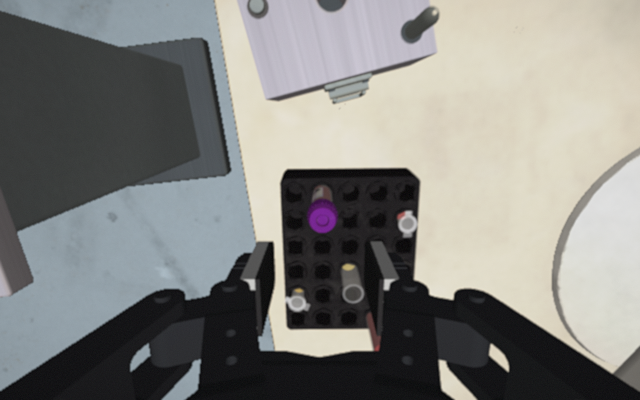

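```bash
python3 -c "
from h import *
c=ld('w3.npz')
hsv=cv2.cvtColor(c['pixels'],cv2.COLOR_RGB2HSV)
m=((hsv[...,0]>135)&(hsv[...,0]<165)&(hsv[...,1]>120)).astype(np.uint8)
cn=max(cv2.findContours(m,0,2)[0],key=cv2.contourArea); print(cv2.fitEllipse(cn))
print(onz(c,322,219,98))
s=sense();print(s['time_s'],s['tcp_pos'],s['joint_vel'].round(3))
"
```

```text
((321.9759216308594, 215.81704711914062), (29.896852493286133, 33.76262283325195), 0.12827493250370026)
[441.76894281 -84.67199058  98.        ]
2.8 [441.74184627 -90.46846119 135.92653725] [-0.016 -0.03  -0.021 -0.043 -0.008  0.015  0.005]
```

Request:
drive_tool(jaw=[0.04,0.04,0.04,0.04,0.04], dp=[[0,0.005,-0.015],[0,0.005,-0.035],[0,0.005,-0.061],[0,0.005,-0.061],[0,0.005,-0.061]], yaw=[0,0,0,0,0])

```text
time_s: 3.22
tcp_pos: [442.7, -84.5, 76.2]
tcp_rot: [-1.156, 1.289, -1.288]
force: [-0.0, -0.1, 0.6]
opening: 40.0
```

```bash
python3 -c "
from h import *
c,s=shot('wrist','w4')
"
```

```text
w4 t 3.2167 tcp [442.7 -84.5  76.2] jawyaw -6.19 tilt [-6.e-04  4.e-04 -1.e+00] F [-0.  -0.1  0.6] op 40.0
```

View pics/w4.png

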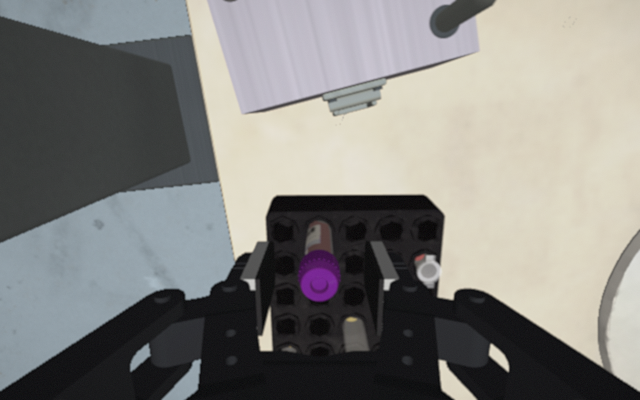

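Request:
drive_tool(jaw=[0.03,0.0,0.0,0.0,0.0], dp=[[0,-0.001,-0.001],[0,-0.001,-0.001],[0,-0.001,-0.001],[0,-0.001,-0.001],[0,-0.001,-0.001]], yaw=[0,0,0,0,0])

```text
time_s: 3.68
tcp_pos: [443.5, -86.2, 75.9]
tcp_rot: [-1.155, 1.288, -1.291]
force: [-3.0, 1.0, 8.2]
opening: 14.6
```

```bash
python3 -c "
from h import *
c,s=shot('wrist','w5')
"
```

```text
w5 t 3.6833 tcp [443.5 -86.2  75.9] jawyaw -6.26 tilt [ 1.7e-03 -9.0e-04 -1.0e+00] F [-3.   1.   8.2] op 14.6
```

View pics/w5.png

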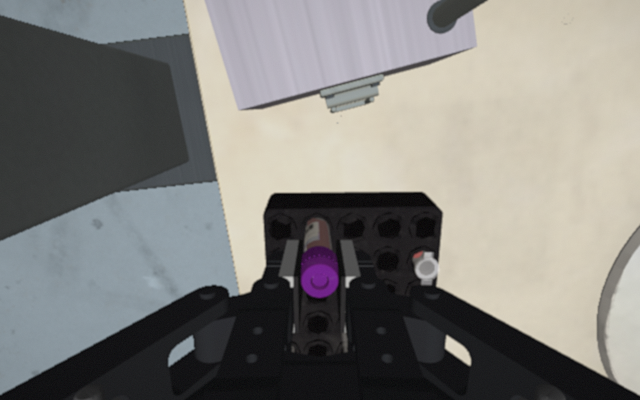

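Request:
drive_tool(jaw=[0.0,0.0,0.0,0.0,0.0], dp=[[0,0,0.015],[0,0,0.04],[0,0,0.075],[0,0,0.115],[0,0,0.115]], yaw=[0,0,0,0,0])

```text
time_s: 4.15
tcp_pos: [446.2, -86.2, 197.1]
tcp_rot: [-1.15, 1.28, -1.296]
force: [0.9, -0.1, 0.5]
opening: 14.6
```

```bash
python3 -c "
from h import *
c,s=shot('wrist','w6')
"
```

```text
w6 t 4.15 tcp [446.2 -86.2 197.1] jawyaw -6.22 tilt [ 0.0103 -0.0034 -0.9999] F [ 0.9 -0.1  0.5] op 14.6
```

View pics/w6.png

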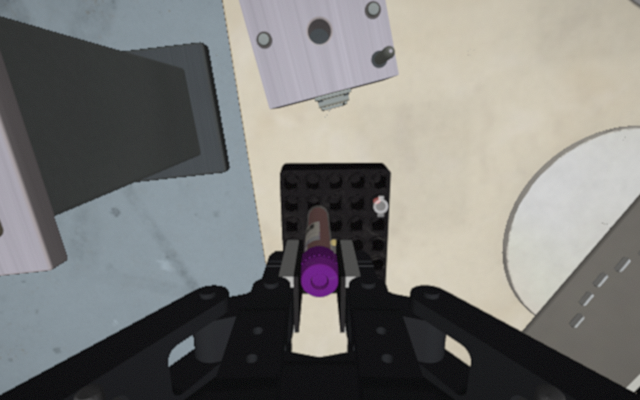

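Request:
drive_tool(jaw=[0.0,0.0,0.0,0.0,0.0], dp=[[0.002,0.03,0],[0.004,0.07,0],[0.006,0.11,0],[0.008,0.15,0],[0.008,0.185,0]], yaw=[0.05,0.1,0.15,0.2,0.244])

```text
time_s: 4.62
tcp_pos: [450.3, 101.5, 189.5]
tcp_rot: [-1.271, 1.106, -1.107]
force: [0.7, -0.2, -0.5]
opening: 14.7
```

Request:
drive_tool(jaw=[0.0,0.0,0.0], dp=[[0,0,-0.015],[0,0,-0.03],[0,0,-0.03]], yaw=[0,0,0])

```text
time_s: 4.87
tcp_pos: [449.0, 99.2, 157.0]
tcp_rot: [-1.273, 1.111, -1.106]
force: [-0.4, -0.8, -0.4]
opening: 14.5
```

```bash
python3 -c "
from h import *
c,s=shot('wrist','w7')
c,s=shot('wrist','w7b')
c,s=shot('scene','s7')
cv2.imwrite('pics/s7z.png',cv2.resize(c['pixels'][120:280,260:420,::-1],None,fx=3.7,fy=3.7,interpolation=cv2.INTER_CUBIC))
"
```

```text
w7 t 4.8667 tcp [449.   99.2 157. ] jawyaw 7.81 tilt [-3.7e-03 -3.0e-04 -1.0e+00] F [-0.4 -0.8 -0.4] op 14.5
w7b t 4.9167 tcp [449.6  98.9 158.3] jawyaw 7.76 tilt [-2.8e-03 -1.0e-04 -1.0e+00] F [ 0.9 -0.3 -0.1] op 14.5
s7 t 4.9667 tcp [450.3  98.8 159.3] jawyaw 7.73 tilt [-1.2e-03  1.0e-04 -1.0e+00] F [-0.6  0.7 -0.2] op 14.9
```

View pics/w7b.png

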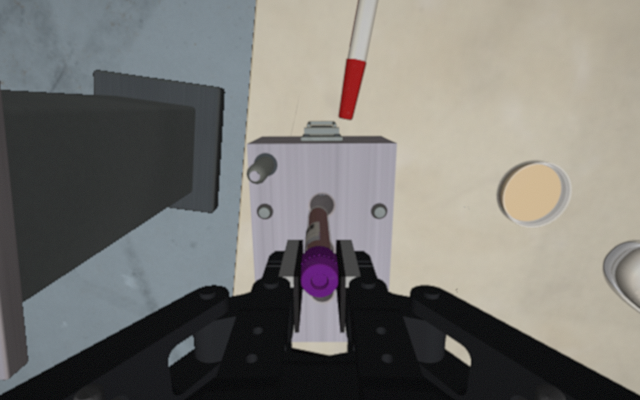

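View pics/s7z.png

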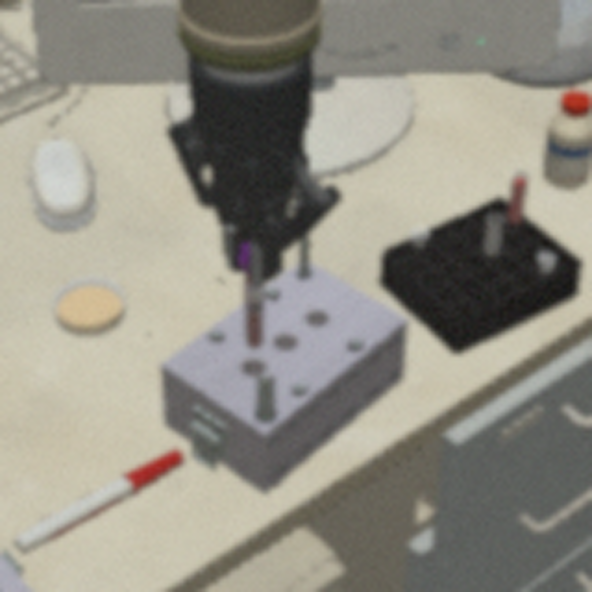

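```bash
python3 -c "
from h import *
c=ld('w7b.npz')
g=c['pixels'][180:310,270:370,::-1]; cv2.imwrite('pics/w7z.png',cv2.resize(g,None,fx=5,fy=5,interpolation=cv2.INTER_CUBIC))
print('well est',proj(c,(450.4,98.8,70)))
for y in (98.8,):print('bottom ideal',proj(c,(449.6,98.9,158.3-66.3)),'captop',proj(c,(449.6,98.9,158.3+23.7)))
"
```

```text
well est (np.float64(321.7980269535636), np.float64(205.2012033431936))
bottom ideal (np.float64(320.7715071797421), np.float64(214.4203699620457)) captop (np.float64(321.4232059334017), np.float64(285.06879167402144))
```

View pics/w7z.png

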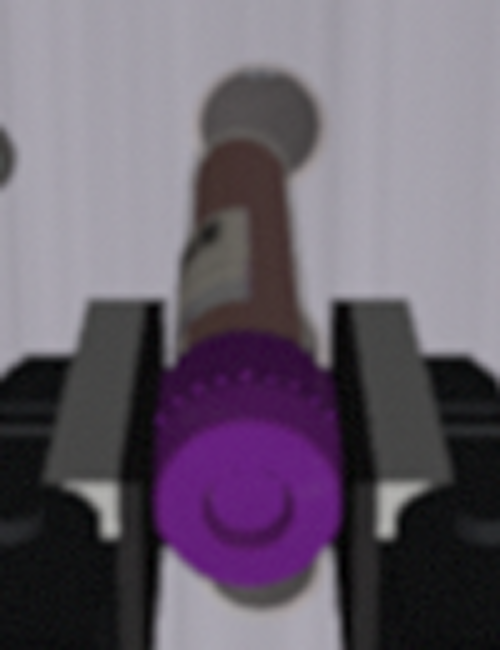

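Request:
drive_tool(jaw=[0.0,0.0,0.0], dp=[[0.0015,0.0005,-0.01],[0.0015,0.0005,-0.017],[0.0015,0.0005,-0.017]], yaw=[0,0,0])

```text
time_s: 5.27
tcp_pos: [451.5, 99.1, 141.0]
tcp_rot: [-1.271, 1.111, -1.109]
force: [0.3, 0.4, -0.1]
opening: 14.8
```

```bash
python3 -c "
from h import *
c,s=shot('wrist','w8')
p=s['tcp_pos']
g=c['pixels'][160:320,260:380,::-1]; cv2.imwrite('pics/w8z.png',cv2.resize(g,None,fx=5,fy=5,interpolation=cv2.INTER_CUBIC)[:,:])
print('well est',proj(c,(450.4,98.8,70)),'bottom ideal',proj(c,p+[0,0,-66.3]))
"
```

```text
w8 t 5.2667 tcp [451.5  99.1 141. ] jawyaw 7.7 tilt [-1.7e-03 -1.0e-04 -1.0e+00] F [ 0.3  0.4 -0.1] op 14.8
well est (np.float64(318.8273998481167), np.float64(212.4471994520615)) bottom ideal (np.float64(320.620497784558), np.float64(214.38859513847945))
```

View pics/w8z.png

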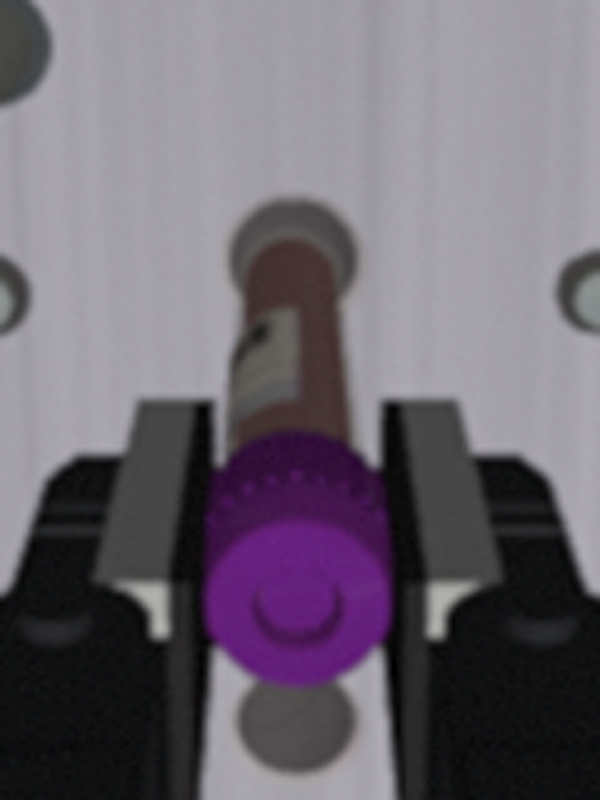

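Request:
drive_tool(jaw=[0.0,0.0,0.0,0.0,0.0], dp=[[0.0003,0.0012,0],[0.0003,0.0012,-0.01],[0.0003,0.0012,-0.02],[0.0003,0.0012,-0.03],[0.0003,0.0012,-0.035]], yaw=[0,0,0,0,0])

```text
time_s: 5.73
tcp_pos: [451.9, 100.5, 105.9]
tcp_rot: [-1.271, 1.11, -1.109]
force: [-0.3, -0.7, -0.2]
opening: 14.6
```

```bash
python3 -c "
from h import *
c,s=shot('wrist','w9')
g=c['pixels'][160:320,260:380,::-1]; cv2.imwrite('pics/w9z.png',cv2.resize(g,None,fx=4,fy=4,interpolation=cv2.INTER_CUBIC)[:,:])
"
```

```text
w9 t 5.7333 tcp [451.9 100.5 105.9] jawyaw 7.73 tilt [-1.1e-03 -1.0e-04 -1.0e+00] F [-0.3 -0.7 -0.2] op 14.6
```

View pics/w9z.png

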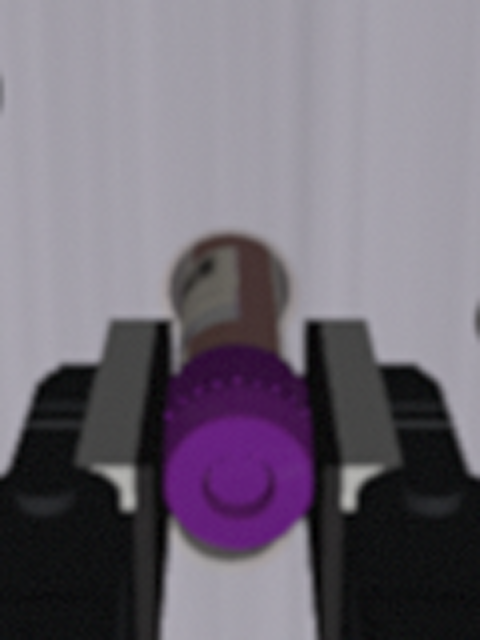

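Request:
drive_tool(jaw=[0.0,0.0,0.0,0.0,0.0], dp=[[0,-0.0006,-0.01],[0,-0.0006,-0.02],[0,-0.0006,-0.026],[0,-0.0006,-0.03],[0,-0.0006,-0.03]], yaw=[0,0,0,0,0])

```text
time_s: 6.2
tcp_pos: [452.1, 100.3, 76.5]
tcp_rot: [-1.271, 1.11, -1.108]
force: [-0.5, -0.4, -1.1]
opening: 14.4
```

Request:
drive_tool(jaw=[0.0,0.028,0.028,0.028,0.028], dp=[[0,0,-0.001],[0,0,-0.001],[0,0,-0.001],[0,0,-0.001],[0,0,-0.001]], yaw=[0,0,0,0,0])

```text
time_s: 6.62
tcp_pos: [452.7, 100.2, 76.6]
tcp_rot: [-1.27, 1.109, -1.109]
force: [-0.1, 0.8, 0.6]
opening: 27.9
```

```bash
python3 -c "
from h import *
c,s=shot('wrist','w10')
"
```

```text
w10 t 6.6167 tcp [452.7 100.2  76.6] jawyaw 7.74 tilt [ 6.e-04  1.e-04 -1.e+00] F [-0.1  0.8  0.6] op 27.9
```

View pics/w10.png

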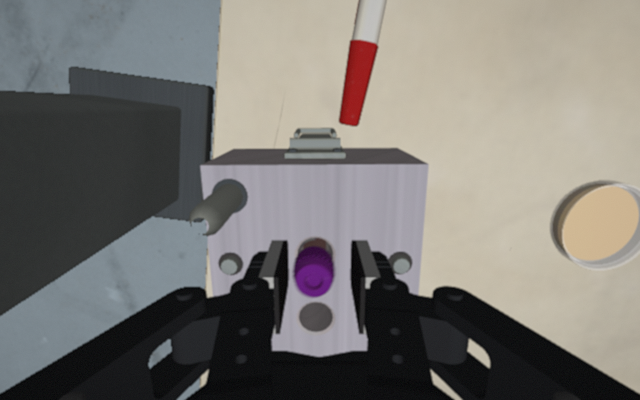

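Request:
drive_tool(jaw=[0.028,0.04,0.04,0.04,0.04], dp=[[0,0,0.04],[0,-0.01,0.08],[0.005,-0.045,0.09],[0.01,-0.085,0.09],[0.015,-0.125,0.09]], yaw=[0,0,-0.05,-0.1,-0.15])

```text
time_s: 7.08
tcp_pos: [468.3, -26.1, 167.9]
tcp_rot: [-1.2, 1.218, -1.223]
force: [1.2, -0.2, -0.4]
opening: 40.1
```

Request:
drive_tool(jaw=[0.04,0.04,0.04,0.04,0.04], dp=[[0.004,-0.04,0],[0.004,-0.08,0],[0.004,-0.12,-0.01],[0.004,-0.155,-0.03],[0.004,-0.166,-0.05]], yaw=[-0.05,-0.09,-0.09,-0.09,-0.09])

```text
time_s: 7.5
tcp_pos: [470.9, -197.2, 116.1]
tcp_rot: [-1.155, 1.289, -1.294]
force: [-0.5, -0.7, -1.3]
opening: 40.5
```

Request:
drive_tool(jaw=[0.04,0.04], dp=[[0,0,0],[0,0,0]], yaw=[0,0])

```text
time_s: 7.67
tcp_pos: [470.8, -190.8, 115.6]
tcp_rot: [-1.157, 1.289, -1.285]
force: [0.5, 0.4, 0.4]
opening: 39.6
```

```bash
python3 -c "
from h import *
c,s=shot('wrist','w11')
print('red est',proj(c,(471,-190.6,83)))
"
```

```text
w11 t 7.6667 tcp [ 470.8 -190.8  115.6] jawyaw -6.08 tilt [-0.0016  0.0015 -1.    ] F [0.5 0.4 0.4] op 39.6
red est (np.float64(321.0441868993782), np.float64(232.51226390158578))
```

View pics/w11.png

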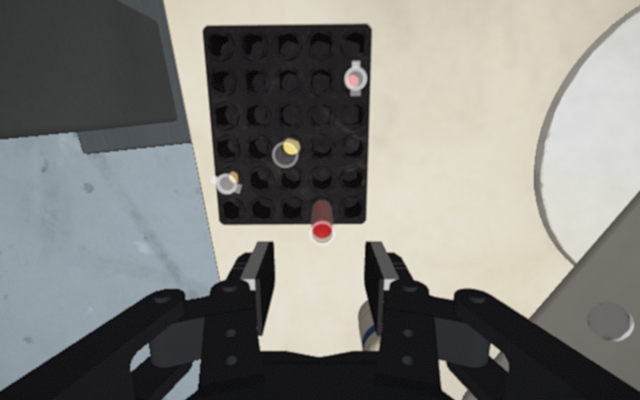

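Request:
drive_tool(jaw=[0.04,0.04,0.04,0.04,0.0], dp=[[0.0005,0,-0.02],[0.0005,0,-0.045],[0.0005,0,-0.055],[0.0005,0,-0.056],[0.0005,0,-0.056]], yaw=[0,0,0,0,0])

```text
time_s: 8.13
tcp_pos: [472.4, -190.0, 61.1]
tcp_rot: [-1.158, 1.285, -1.285]
force: [-0.4, 0.0, -0.1]
opening: 29.4
```

Request:
drive_tool(jaw=[0.0,0.0,0.0,0.0], dp=[[0,0,0],[0,0,0],[0,0,0],[0,0,0]], yaw=[0,0,0,0])

```text
time_s: 8.47
tcp_pos: [472.9, -191.0, 62.0]
tcp_rot: [-1.157, 1.284, -1.288]
force: [-1.7, 1.4, 7.7]
opening: 10.5
```

```bash
python3 -c "
from h import *
c,s=shot('wrist','w12')
c=ld('w11.npz');print('short',onz(c,286,154,70),'red',onz(c,322,231,83))
"
```

```text
w12 t 8.4667 tcp [ 472.9 -191.    62. ] jawyaw -6.02 tilt [ 0.0021 -0.0011 -1.    ] F [-1.7  1.4  7.7] op 10.5
short [ 456.28978952 -147.89643087   70.        ] red [ 471.60729448 -189.78932384   83.        ]
```

View pics/w12.png

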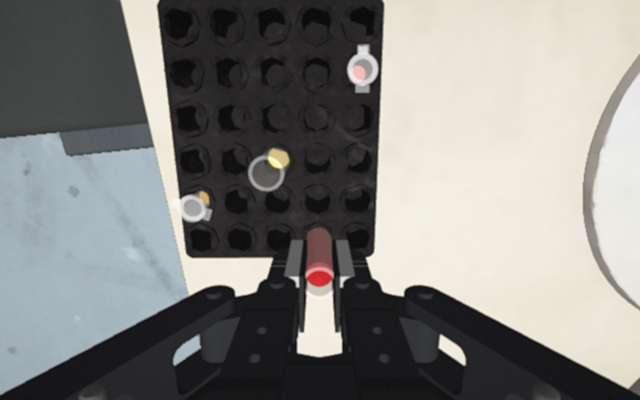

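Request:
drive_tool(jaw=[0.0,0.0,0.0,0.0,0.0], dp=[[0,0,0.015],[0,0,0.04],[0,0,0.075],[-0.001,0.02,0.103],[-0.003,0.05,0.108]], yaw=[0,0,0,0,0.02])

```text
time_s: 8.93
tcp_pos: [471.3, -143.1, 173.8]
tcp_rot: [-1.162, 1.268, -1.281]
force: [1.8, 0.8, -0.4]
opening: 10.6
```

Request:
drive_tool(jaw=[0.0,0.0,0.0,0.0,0.0], dp=[[-0.003,0.04,0],[-0.006,0.08,0],[-0.009,0.12,0],[-0.012,0.16,-0.005],[-0.013,0.2,-0.01]], yaw=[0.05,0.1,0.15,0.2,0.221])

```text
time_s: 9.35
tcp_pos: [455.8, 60.9, 159.4]
tcp_rot: [-1.271, 1.104, -1.109]
force: [1.5, -1.4, -1.1]
opening: 10.3
```

Request:
drive_tool(jaw=[0.0,0.0,0.0], dp=[[0,0.007,-0.015],[0,0.007,-0.025],[0,0.007,-0.025]], yaw=[0,0,0])

```text
time_s: 9.6
tcp_pos: [455.0, 66.1, 132.1]
tcp_rot: [-1.273, 1.109, -1.107]
force: [-0.2, -1.7, 0.0]
opening: 10.8
```

```bash
cat >> h.py <<'E'
def zoom(c,tag,x0,x1,y0,y1,k): cv2.imwrite(f'pics/{tag}.png',cv2.resize(c['pixels'][y0:y1,x0:x1,::-1],None,fx=k,fy=k,interpolation=cv2.INTER_CUBIC))
E
python3 -c "
from h import *
c,s=shot('wrist','w13')
zoom(c,'w13z',240,400,140,320,3.3)
p=s['tcp_pos']
print('well est',proj(c,(455.1,65.1,70)),'bottom ideal',proj(c,p+[0,0,-53]))
"
```

```text
w13 t 9.6 tcp [455.   66.1 132.1] jawyaw 7.86 tilt [-2.e-03 -4.e-04 -1.e+00] F [-0.2 -1.7  0. ] op 10.8
well est (np.float64(320.6296865317742), np.float64(217.88361927135674)) bottom ideal (np.float64(320.72623662920785), np.float64(221.072145368176))
```

View pics/w13z.png

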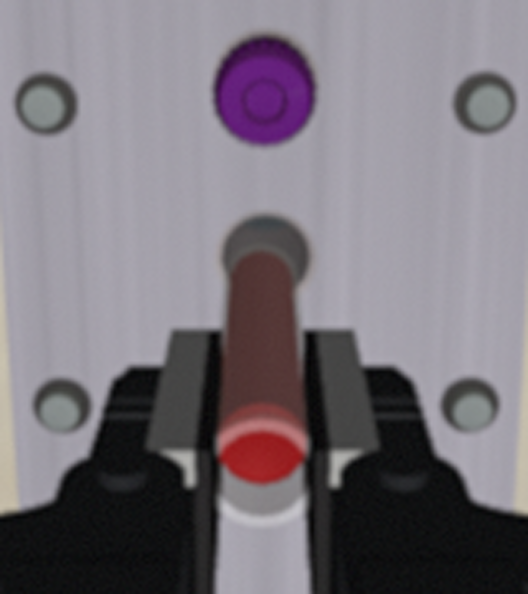

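Request:
drive_tool(jaw=[0.0,0.0,0.0,0.0,0.0], dp=[[0.0,0.0007,0],[0.0,0.0007,-0.01],[0.0,0.0007,-0.025],[0.0,0.0007,-0.035],[0.0,0.0007,-0.035]], yaw=[0,0,0,0,0])

```text
time_s: 10.07
tcp_pos: [454.8, 66.0, 96.4]
tcp_rot: [-1.272, 1.111, -1.108]
force: [-1.1, -0.7, -0.7]
opening: 10.9
```

Request:
drive_tool(jaw=[0.0,0.0,0.0,0.028,0.028], dp=[[0.0,0,-0.01],[0.0,0,-0.018],[0.0,0,-0.02],[0.0,0,-0.02],[0,0,-0.02]], yaw=[0,0,0,0,0])

```text
time_s: 10.48
tcp_pos: [456.1, 67.0, 78.4]
tcp_rot: [-1.27, 1.108, -1.108]
force: [0.7, -0.6, -0.6]
opening: 27.9
```

Request:
drive_tool(jaw=[0.028,0.028], dp=[[0.0,0,0],[0.0,0,0]], yaw=[0,0])

```text
time_s: 10.65
tcp_pos: [456.3, 66.9, 78.7]
tcp_rot: [-1.27, 1.108, -1.109]
force: [-0.3, 0.5, -0.0]
opening: 27.8
```

```bash
python3 -c "
from h import *
c,s=shot('wrist','w14')
"
```

```text
w14 t 10.65 tcp [456.3  66.9  78.7] jawyaw 7.79 tilt [ 8.e-04 -0.e+00 -1.e+00] F [-0.3  0.5 -0. ] op 27.8
```

View pics/w14.png

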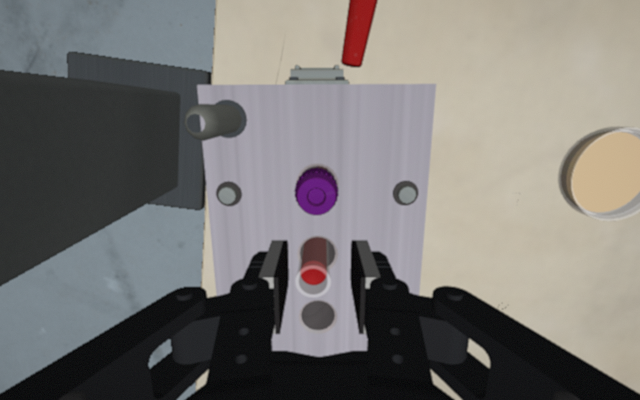

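Request:
drive_tool(jaw=[0.028,0.04,0.04,0.04,0.04], dp=[[0,0,0.04],[0,-0.025,0.065],[0,-0.06,0.07],[0.001,-0.1,0.07],[0.001,-0.14,0.07]], yaw=[0,0,-0.05,-0.1,-0.15])

```text
time_s: 11.12
tcp_pos: [457.4, -74.6, 149.6]
tcp_rot: [-1.201, 1.218, -1.223]
force: [1.4, 0.2, -0.4]
opening: 40.0
```

Request:
drive_tool(jaw=[0.04,0.04,0.04,0.04], dp=[[0,-0.04,-0.01],[0,-0.075,-0.03],[0,-0.075,-0.04],[0,-0.075,-0.04]], yaw=[-0.05,-0.091,-0.091,-0.091])

```text
time_s: 11.45
tcp_pos: [455.3, -149.8, 106.3]
tcp_rot: [-1.157, 1.292, -1.287]
force: [-0.6, 0.7, -1.3]
opening: 40.0
```

```bash
python3 -c "
from h import *
c,s=shot('wrist','w15')
"
```

```text
w15 t 11.45 tcp [ 455.3 -149.8  106.3] jawyaw -6.25 tilt [-0.003   0.0014 -1.    ] F [-0.6  0.7 -1.3] op 40.0
```

View pics/w15.png

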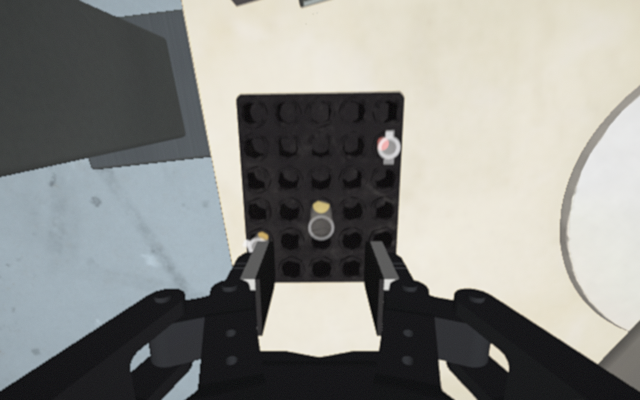

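Request:
drive_tool(jaw=[0.034,0.034,0.034,0.034,0.0], dp=[[0,0.0005,-0.02],[0,0.0005,-0.045],[0,0.0005,-0.057],[0,0.0005,-0.059],[0,0.0005,-0.059]], yaw=[0,0,0,0,0])

```text
time_s: 11.92
tcp_pos: [457.1, -146.7, 49.6]
tcp_rot: [-1.158, 1.286, -1.284]
force: [-0.3, 1.4, 0.2]
opening: 23.3
```

Request:
drive_tool(jaw=[0.0,0.0,0.0,0.0], dp=[[0,0,0],[0,0,0],[0,0,0],[0,0,0]], yaw=[0,0,0,0])

```text
time_s: 12.25
tcp_pos: [457.3, -147.5, 50.5]
tcp_rot: [-1.158, 1.285, -1.287]
force: [-3.5, 2.6, 8.2]
opening: 10.5
```

```bash
python3 -c "
from h import *
c,s=shot('wrist','w16')
"
```

```text
w16 t 12.25 tcp [ 457.3 -147.5   50.5] jawyaw -6.01 tilt [ 7.e-04 -5.e-04 -1.e+00] F [-3.5  2.6  8.2] op 10.5
```

View pics/w16.png

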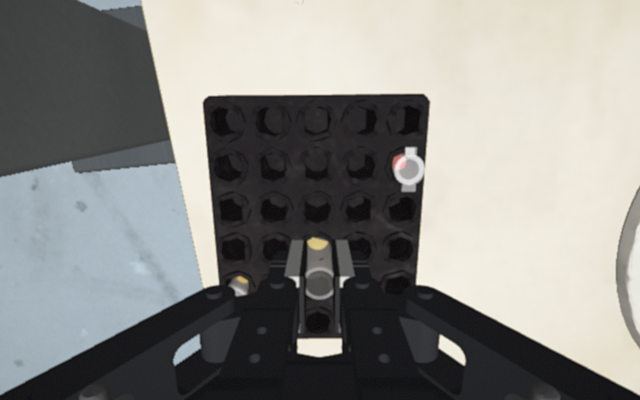

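Request:
drive_tool(jaw=[0.0,0.0,0.0,0.0,0.0], dp=[[0,0,0.015],[0,0,0.04],[0,0,0.075],[0,0.02,0.1],[0,0.05,0.105]], yaw=[0,0,0,0,0.02])

```text
time_s: 12.72
tcp_pos: [459.5, -99.8, 159.4]
tcp_rot: [-1.162, 1.268, -1.281]
force: [1.1, -0.3, 0.1]
opening: 10.7
```

Request:
drive_tool(jaw=[0.0,0.0,0.0,0.0,0.0], dp=[[0.001,0.04,0],[0.002,0.08,0],[0.0035,0.115,-0.01],[0.0035,0.13,-0.02],[0.0035,0.13,-0.033]], yaw=[0.05,0.1,0.15,0.2,0.221])

```text
time_s: 13.13
tcp_pos: [461.3, 36.7, 122.4]
tcp_rot: [-1.271, 1.099, -1.103]
force: [0.2, -0.5, 0.2]
opening: 10.8
```

Request:
drive_tool(jaw=[0.0], dp=[[0,0,0]], yaw=[0])

```text
time_s: 13.22
tcp_pos: [459.6, 33.1, 120.0]
tcp_rot: [-1.273, 1.107, -1.105]
force: [-0.6, 0.4, -0.9]
opening: 10.8
```

```bash
python3 -c "
from h import *
c,s=shot('wrist','w17')
zoom(c,'w17z',240,400,140,320,3.3)
p=s['tcp_pos']
print('well est',proj(c,(459.7,31.4,70)),'bottom ideal',proj(c,p+[0,0,-42]))
"
```

```text
w17 t 13.2167 tcp [459.6  33.1 120. ] jawyaw 8.0 tilt [-0.0016 -0.     -1.    ] F [-0.6  0.4 -0.9] op 10.8
well est (np.float64(320.548509939808), np.float64(225.42320777506308)) bottom ideal (np.float64(320.76048646510816), np.float64(227.30071037069635))
```

View pics/w17z.png

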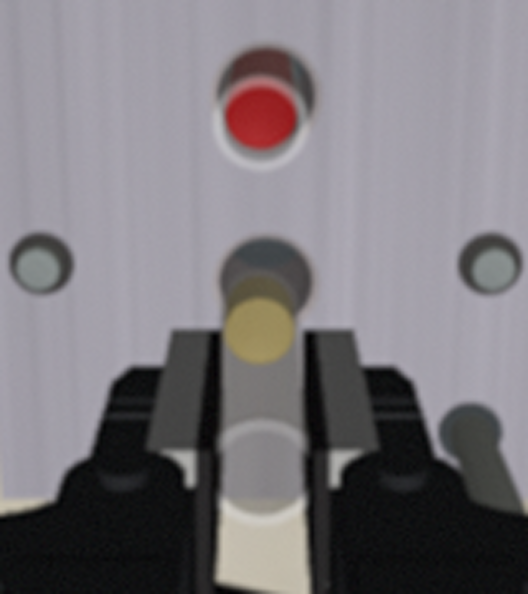

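Request:
drive_tool(jaw=[0.0,0.0,0.0,0.0,0.0], dp=[[0.0005,0.0003,0],[0.0005,0.0003,-0.006],[0.0005,0.0003,-0.012],[0.0005,0.0003,-0.02],[0.0005,0.0003,-0.02]], yaw=[0,0,0,0,0])

```text
time_s: 13.68
tcp_pos: [460.1, 32.2, 99.8]
tcp_rot: [-1.271, 1.111, -1.108]
force: [-0.1, -0.7, -1.2]
opening: 10.8
```

```bash
python3 -c "
from h import *
c,s=shot('wrist','w18')
zoom(c,'w18z',240,400,140,320,3.3)
"
```

```text
w18 t 13.6833 tcp [460.1  32.2  99.8] jawyaw 7.74 tilt [-1.9e-03  1.0e-04 -1.0e+00] F [-0.1 -0.7 -1.2] op 10.8
```

View pics/w18z.png

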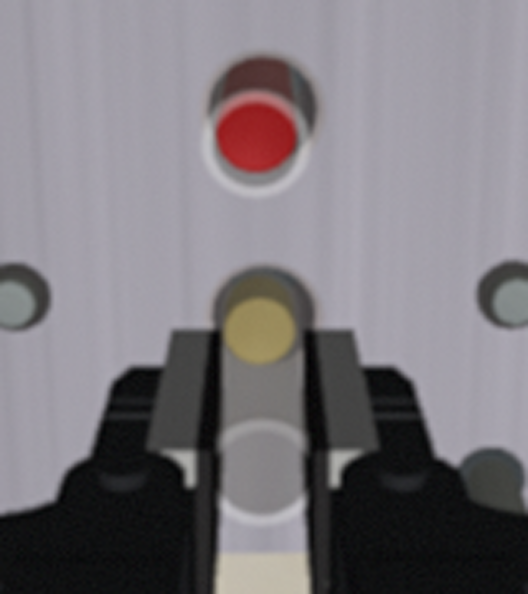

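Request:
drive_tool(jaw=[0.0,0.0,0.0,0.0,0.028], dp=[[0,0,-0.01],[0,0,-0.019],[0,0,-0.02],[0,0,-0.02],[0,0,-0.02]], yaw=[0,0,0,0,0])

```text
time_s: 14.15
tcp_pos: [460.9, 32.8, 81.2]
tcp_rot: [-1.27, 1.109, -1.108]
force: [0.3, 0.1, -0.3]
opening: 21.7
```

Request:
drive_tool(jaw=[0.028,0.028,0.028], dp=[[0,0,0],[0,0,0],[0,0,0]], yaw=[0,0,0])

```text
time_s: 14.4
tcp_pos: [461.2, 32.6, 81.6]
tcp_rot: [-1.27, 1.108, -1.109]
force: [0.1, -0.1, -0.4]
opening: 27.9
```

Request:
drive_tool(jaw=[0.028,0.028,0.04,0.05,0.05], dp=[[0,0,0.02],[0,0.005,0.06],[0,0.03,0.09],[0,0.05,0.12],[0,0.05,0.12]], yaw=[0,0,0,0,0])

```text
time_s: 14.82
tcp_pos: [463.2, 87.5, 207.3]
tcp_rot: [-1.266, 1.099, -1.109]
force: [1.5, 0.2, 0.3]
opening: 50.1
```

```bash
python3 -c "
from h import *
c,s=shot('wrist','w19')
c,s=shot('scene','s19')
zoom(c,'s19z',260,420,120,280,3.7)
"
```

```text
w19 t 14.8167 tcp [463.2  87.5 207.3] jawyaw 8.07 tilt [ 0.0089  0.0012 -1.    ] F [1.5 0.2 0.3] op 50.1
s19 t 14.8667 tcp [462.5  85.1 204.4] jawyaw 7.98 tilt [ 0.006  0.    -1.   ] F [-0.9 -0.7 -0.5] op 50.2
```

View pics/w19.png

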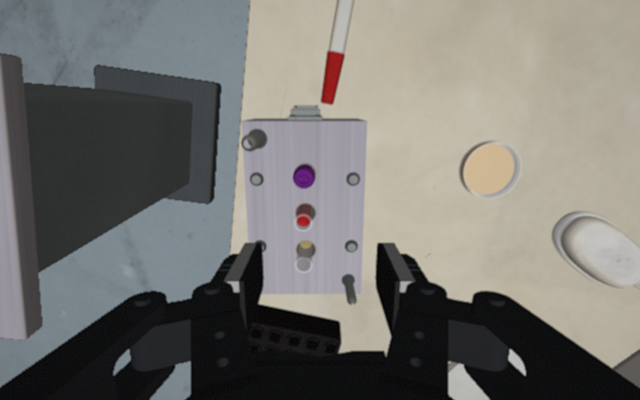

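View pics/s19z.png

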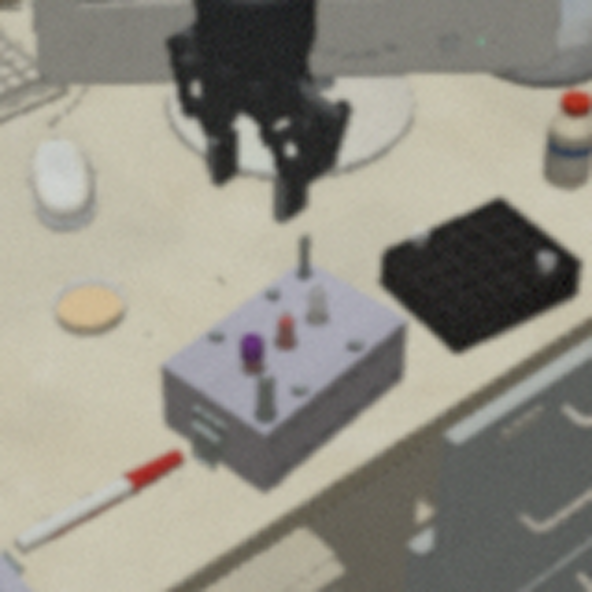

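```bash
python3 -c "
from h import *
c=ld('w19.npz')
for n,u,v in [('long',304,178),('mid',304,221),('short',303,266),('shortrim',303,256),('face',280,215)]:
    z=float(np.median(c['depth'][v-1:v+2,u-1:u+2])); o,d=ray(c,u,v); print(n,(o+d*z).round(1))
"
```

```text
long [450.2 100.3  95.9]
mid [454.6  64.5  90.2]
short [458.8  24.9  88.9]
shortrim [457.4  37.7  97.4]
face [433.8  60.2  70. ]
```

Request:
drive_tool(jaw=[0.05,0.05,0.05,0.05,0.05], dp=[[0,0.035,0.01],[0,0.075,0.02],[0,0.115,0.03],[0,0.155,0.03],[0,0.195,0.03]], yaw=[-0.03,-0.06,-0.09,-0.12,-0.14])

```text
time_s: 15.33
tcp_pos: [461.2, 278.1, 230.6]
tcp_rot: [-1.206, 1.215, -1.216]
force: [1.3, -0.4, 0.4]
opening: 49.7
```

Request:
drive_tool(jaw=[0.05,0.05,0.05,0.05,0.05], dp=[[0,0.04,0],[0,0.08,0],[0,0.12,0],[0,0.13,0],[0,0.13,0]], yaw=[0,0,0,0,0])

```text
time_s: 15.75
tcp_pos: [458.9, 410.4, 229.1]
tcp_rot: [-1.212, 1.211, -1.207]
force: [0.7, -0.5, -1.4]
opening: 50.2
```

```bash
python3 -c "
from h import *
c,s=shot('wrist','w20')
c,s=shot('wrist','w20b')
zoom(c,'w20z',210,430,60,260,3)
"
```

```text
w20 t 15.75 tcp [458.9 410.4 229.1] jawyaw 0.06 tilt [-3.7e-03  1.0e-04 -1.0e+00] F [ 0.7 -0.5 -1.4] op 50.2
w20b t 15.8 tcp [460.1 408.2 229.3] jawyaw -0.09 tilt [-0.0027 -0.0011 -1.    ] F [ 1.1 -0.7 -0.2] op 49.9
```

View pics/w20b.png

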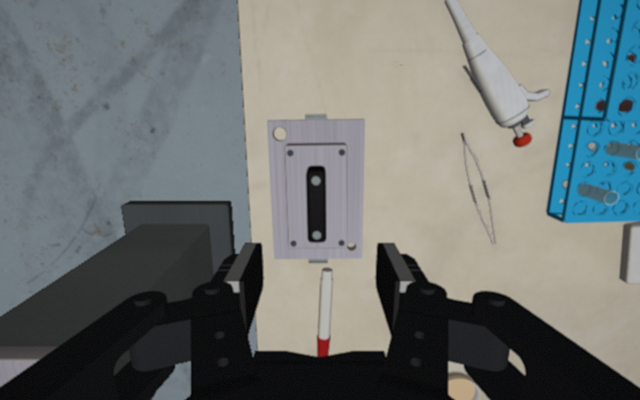

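View pics/w20z.png

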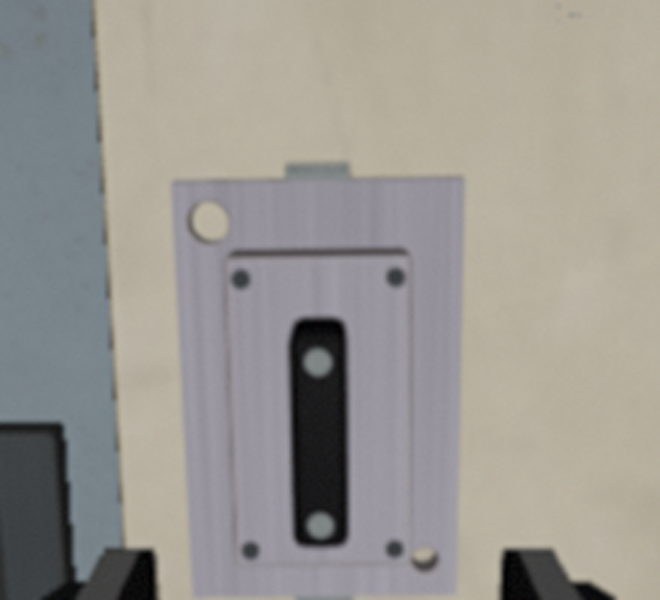

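```bash
python3 - <<'E'
from h import *
c=ld("w20b.npz"); Z=lambda u,v:(210+u/3,60+v/3)
hb,hs=onz(c,*Z(209,221),12),onz(c,*Z(425,557),12)
th,t,r,_=fit2([hb,hs],[(-38,63),(38,-63)]); print("holes",np.degrees(th),t,r.round(1).tolist())
S=[onz(c,*Z(*p),38) for p in [(241,279),(397,276),(251,551),(395,549)]]; S=np.array(S); print("screws",S.round(1).tolist(),S.mean(0))
d=S[0]+S[1]-S[2]-S[3]; print(np.degrees(np.arctan2(-d[0],d[1])))
B=np.array([onz(c,*Z(*p),70) for p in [(318,362),(320,525)]]);print("bolts",B.round(1).tolist(),B.mean(0)); d=B[0]-B[1];print(np.degrees(np.arctan2(-d[0],d[1])))
C=np.array([onz(c,*Z(*p),12) for p in [(173,180),(464,177)]]); d=C[1]-C[0]; print("edge",C.round(1).tolist(),np.linalg.norm(d),np.degrees(np.arctan2(d[1],d[0])))
s=sense();print(s["time_s"],s["tcp_pos"])
E
```

```text
holes 0.6512324335172922 [456.68871139 385.25867187] [[0.2, -0.4], [-0.2, 0.4]]
screws [[430.9, 430.9, 38.0], [481.4, 431.7, 38.0], [432.1, 336.4, 38.0], [482.1, 337.0, 38.0]] [456.63632513 384.00010427  38.        ]
0.5515508043851927
bolts [[456.1, 410.2, 70.0], [456.4, 358.3, 70.0]] [456.27238598 384.24302511  70.        ]
0.38190611494887694
edge [[406.4, 461.2, 12.0], [505.4, 461.9, 12.0]] 98.99080052849985 0.40829632014117884
15.85 [460.94509309 406.83601221 229.70989534]
```

Request:
drive_tool(jaw=[0.05,0.05,0.05,0.05,0.05], dp=[[-0.003,-0.015,-0.03],[-0.003,-0.0215,-0.07],[-0.003,-0.0215,-0.11],[-0.003,-0.0215,-0.13],[-0.003,-0.0215,-0.13]], yaw=[0.01,0.01,0.01,0.01,0.01])

```text
time_s: 16.27
tcp_pos: [457.3, 381.2, 96.2]
tcp_rot: [-1.219, 1.208, -1.209]
force: [0.5, -0.8, 0.3]
opening: 49.9
```

```bash
python3 -c "
from h import *
c,s=shot('wrist','w21')
print(proj(c,(456.6,384.5,70)))
zoom(c,'w21z',240,400,140,320,3.3)
"
```

```text
w21 t 16.2667 tcp [457.3 381.2  96.2] jawyaw 0.17 tilt [-0.0052 -0.0061 -1.    ] F [ 0.5 -0.8  0.3] op 49.9
(np.float64(319.70600122027304), np.float64(231.02192639253775))
```

View pics/w21.png

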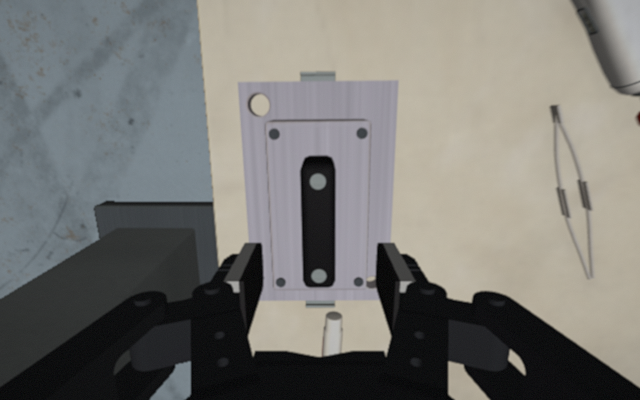

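Request:
drive_tool(jaw=[0.05,0.05,0.05,0.05,0.05], dp=[[0,0,-0.015],[0,0,-0.035],[0,0,-0.048],[0,0,-0.048],[0,0,-0.048]], yaw=[0,0,0,0,0])

```text
time_s: 16.73
tcp_pos: [458.2, 386.1, 53.8]
tcp_rot: [-1.212, 1.205, -1.205]
force: [0.4, -0.1, 1.0]
opening: 49.8
```

```bash
python3 -c "
from h import *
c,s=shot('wrist','w22')
"
```

```text
w22 t 16.7333 tcp [458.2 386.1  53.8] jawyaw 0.33 tilt [ 1.e-04  0.e+00 -1.e+00] F [ 0.4 -0.1  1. ] op 49.8
```

View pics/w22.png

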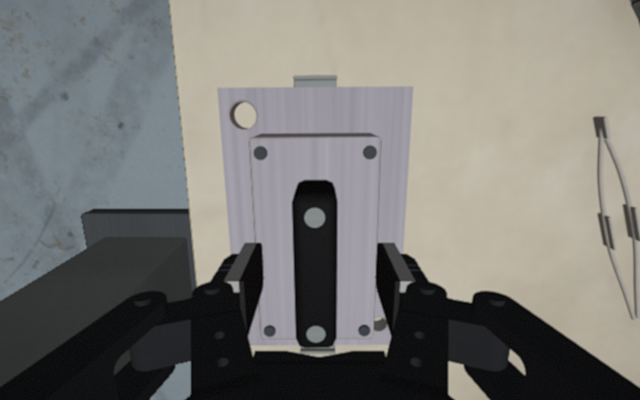

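Request:
drive_tool(jaw=[0.05,0.04,0.0,0.0,0.0], dp=[[-0.0005,-0.001,-0.006],[-0.0005,-0.001,-0.01],[-0.0005,-0.001,-0.01],[-0.0005,-0.001,-0.01],[-0.0005,-0.001,-0.01]], yaw=[0.002,0.002,0.002,0.002,0.002])

```text
time_s: 17.2
tcp_pos: [457.5, 385.2, 43.5]
tcp_rot: [-1.213, 1.203, -1.203]
force: [0.1, -0.0, -1.6]
opening: 17.4
```

Request:
drive_tool(jaw=[0.0,0.0,0.0], dp=[[0,0,0],[0,0,0],[0,0,0]], yaw=[0,0,0])

```text
time_s: 17.45
tcp_pos: [457.5, 385.2, 43.5]
tcp_rot: [-1.213, 1.203, -1.203]
force: [-0.2, -0.0, -0.2]
opening: 17.1
```

```bash
python3 -c "
from h import *
c,s=shot('wrist','w23')
"
```

```text
w23 t 17.45 tcp [457.5 385.2  43.5] jawyaw 0.46 tilt [ 3.e-04  1.e-04 -1.e+00] F [-0.2 -0.  -0.2] op 17.1
```

View pics/w23.png

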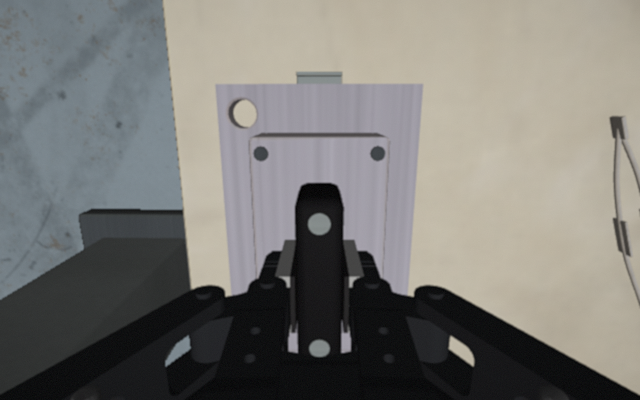

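```bash
python3 - <<'E'
from h import *
c=ld("w23.npz")
print("bighole",onz(c,244,113,12),"expect offset (-38,63)")
print("bolts",onz(c,319,224,70),onz(c,319,348,70),"screws",onz(c,261,153.5,38),onz(c,377.5,153.5,38),"corners",onz(c,216,84,12),onz(c,423,84,12))
E
```

```text
bighole [419.33569329 448.11128392  12.        ] expect offset (-38,63)
bolts [456.39018287 410.88347264  70.        ] [456.72257229 358.9225936   70.        ] screws [431.28038903 431.70165836  38.        ] [481.50160246 432.02004135  38.        ] corners [406.55397365 461.55592384  12.        ] [506.16672859 462.20623601  12.        ]
```

Request:
drive_tool(jaw=[0.0,0.0,0.0,0.0,0.0], dp=[[0,0,0.01],[0,0,0.03],[0,0,0.06],[0,0,0.095],[0,0,0.13]], yaw=[0,0,0,0,0])

```text
time_s: 17.92
tcp_pos: [456.8, 384.9, 174.9]
tcp_rot: [-1.214, 1.203, -1.203]
force: [0.7, 0.4, -2.7]
opening: 16.7
```

Request:
drive_tool(jaw=[0.0,0.0,0.0,0.0,0.0], dp=[[0,-0.02,0.003],[0,-0.05,0.003],[0,-0.085,0.003],[0,-0.12,0.003],[-0.0005,-0.155,0.003]], yaw=[0.0,0.02,0.04,0.06,0.08])

```text
time_s: 18.33
tcp_pos: [456.4, 228.8, 176.6]
tcp_rot: [-1.251, 1.143, -1.143]
force: [1.6, -0.3, -1.9]
opening: 16.8
```

Request:
drive_tool(jaw=[0.0,0.0,0.0,0.0,0.0], dp=[[0,-0.035,0],[0,-0.07,0],[0,-0.105,0],[0,-0.135,0],[-0.0005,-0.155,0]], yaw=[0.02,0.04,0.048,0.048,0.048])

```text
time_s: 18.75
tcp_pos: [456.1, 71.9, 176.7]
tcp_rot: [-1.27, 1.11, -1.112]
force: [0.3, -0.2, -3.0]
opening: 16.7
```

Request:
drive_tool(jaw=[0.0,0.0,0.0,0.0,0.0], dp=[[0,-0.005,0],[0,-0.009,0],[0,-0.009,0],[0,-0.009,0],[0,-0.009,0]], yaw=[0,0,0,0,0])

```text
time_s: 19.17
tcp_pos: [456.4, 67.6, 176.5]
tcp_rot: [-1.271, 1.107, -1.106]
force: [-0.9, 0.1, -2.4]
opening: 17.3
```

```bash
python3 -c "
from h import *
c,s=shot('wrist','w24')
c,s=shot('scene','s24')
zoom(c,'s24z',260,420,100,280,3.3)
c,s=shot('top','t24')
zoom(c,'t24z',270,370,180,260,6)
"
```

```text
w24 t 19.1667 tcp [456.4  67.6 176.5] jawyaw 7.92 tilt [ 1.e-04  5.e-04 -1.e+00] F [-0.9  0.1 -2.4] op 17.3
s24 t 19.2167 tcp [456.4  67.5 176.4] jawyaw 7.92 tilt [ 1.e-04  5.e-04 -1.e+00] F [-0.2  0.7 -1.3] op 17.1
t24 t 19.2667 tcp [456.4  67.3 176.4] jawyaw 7.9 tilt [ 0.e+00  5.e-04 -1.e+00] F [ 0.2  0.4 -2.6] op 17.1
```

View pics/w24.png

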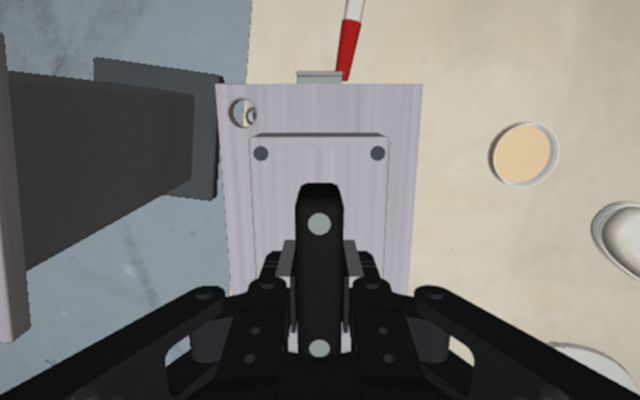

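View pics/s24z.png

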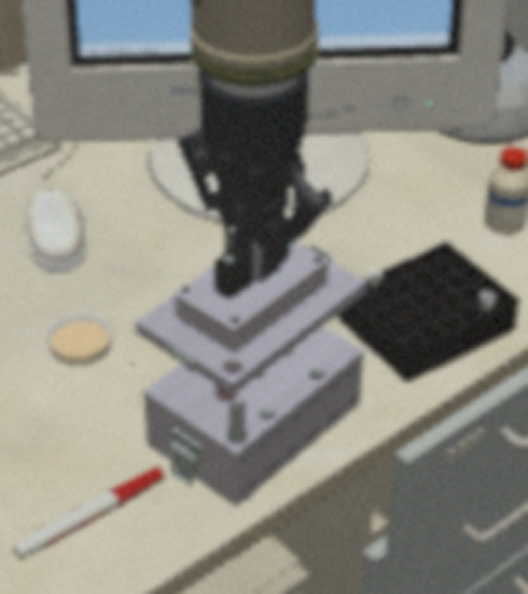

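```bash
python3 -c "
from h import *
c=ld('w24.npz')
zoom(c,'w24z',215,275,80,140,9)
print(proj(c,(408.9,122.4,110)))
T=c['cam_to_world']
th=np.radians(7.9);Rm=np.array([[np.cos(th),-np.sin(th)],[np.sin(th),np.cos(th)]])
ctr=np.array([456.4,67.5])-Rm@[1.0,.35]; h=ctr+Rm@[-38,63]; print(h, proj(c,(*h,133)),proj(c,(*h,145)))
"
```

```text
(np.float64(253.6552723927793), np.float64(116.41908721167468))
[409.15923012 124.19508058] (np.float64(246.45067609286247), np.float64(114.17377444040233)) (np.float64(241.50108244079675), np.float64(114.66985973004631))
```

View pics/w24z.png

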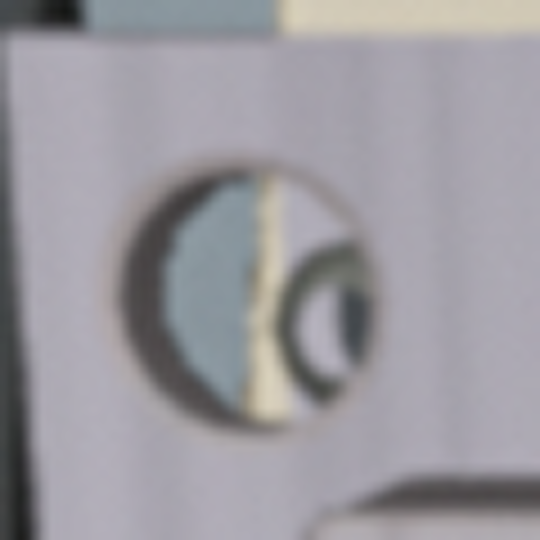

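View pics/t24z.png

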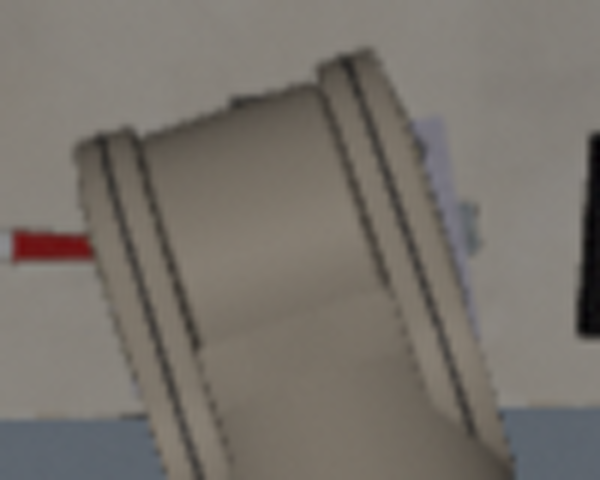

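Request:
drive_tool(jaw=[0.0,0.0,0.0,0.0,0.0], dp=[[-0.0012,-0.002,0],[-0.0012,-0.002,-0.01],[-0.0012,-0.002,-0.018],[-0.0012,-0.002,-0.018],[-0.0012,-0.002,-0.018]], yaw=[0,0,0,0,0])

```text
time_s: 19.73
tcp_pos: [454.7, 64.2, 157.5]
tcp_rot: [-1.271, 1.11, -1.107]
force: [0.2, 0.2, -3.0]
opening: 16.8
```

```bash
python3 -c "
from h import *
c,s=shot('wrist','w25')
zoom(c,'w25z',215,275,80,140,9)
c2,s2=shot('scene','s25')
zoom(c2,'s25z',290,380,150,250,6)
x,y,z=s['tcp_pos'];th=np.radians(7.9);Rm=np.array([[np.cos(th),-np.sin(th)],[np.sin(th),np.cos(th)]])
h=np.array([x,y])-Rm@[.7,.35]+Rm@[-38,63]; u=z-43.5
print(u,h,'pin',proj(c,(408.9,122.4,110)),'hole top',proj(c,(*h,u+12)),'bot',proj(c,(*h,u)))
"
```

```text
w25 t 19.7333 tcp [454.7  64.2 157.5] jawyaw 7.81 tilt [-1.6e-03  4.0e-04 -1.0e+00] F [ 0.2  0.2 -3. ] op 16.8
s25 t 19.7833 tcp [455.   64.3 158. ] jawyaw 7.8 tilt [-7.e-04  4.e-04 -1.e+00] F [ 0.5 -0.2 -2.7] op 17.1
114.00934281223275 [407.74427854 120.92505892] pin (np.float64(250.84117314942907), np.float64(111.40803805980032)) hole top (np.float64(241.9956044820858), np.float64(114.55334649248171)) bot (np.float64(246.95033417929747), np.float64(114.06747799610204))
```

View pics/w25z.png

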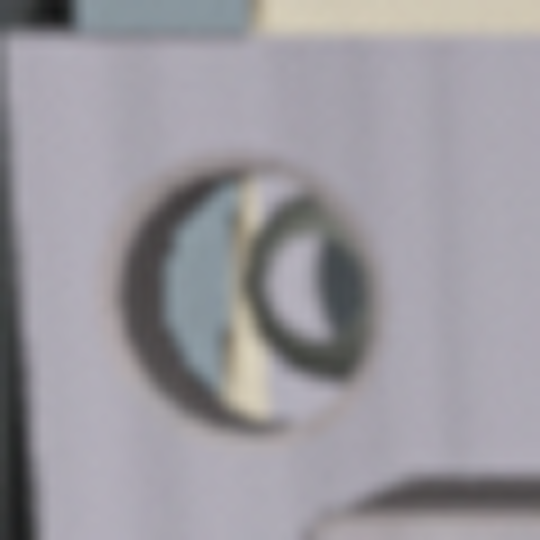

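View pics/s25z.png

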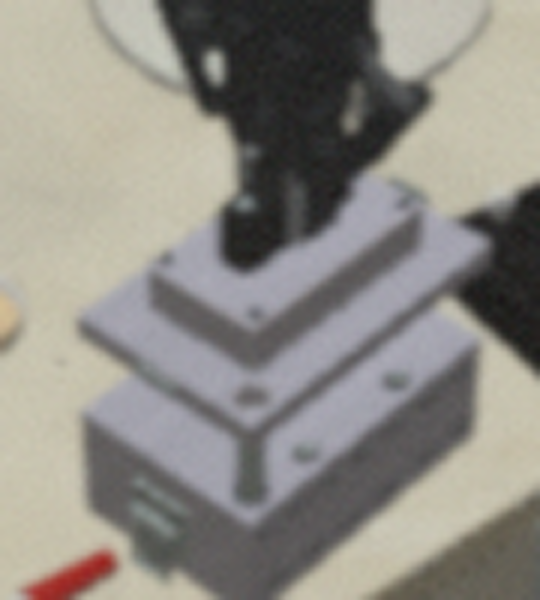

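Request:
drive_tool(jaw=[0.0,0.0,0.0,0.0,0.0], dp=[[0.0004,0.0008,0],[0.0004,0.0008,0],[0.0004,0.0008,-0.006],[0.0004,0.0008,-0.012],[0.0004,0.0008,-0.012]], yaw=[0,0,0,0,0])

```text
time_s: 20.25
tcp_pos: [454.9, 64.7, 145.0]
tcp_rot: [-1.271, 1.11, -1.108]
force: [0.3, 0.9, -2.6]
opening: 16.8
```

```bash
python3 -c "
from h import *
c,s=shot('wrist','w26')
zoom(c,'w26z',215,275,80,140,9)
print(s['ft_torque'])
"
```

```text
w26 t 20.25 tcp [454.9  64.7 145. ] jawyaw 7.79 tilt [-0.0016  0.     -1.    ] F [ 0.3  0.9 -2.6] op 16.8
[ 0.0287194  -0.027475    0.02151281]
```

View pics/w26z.png

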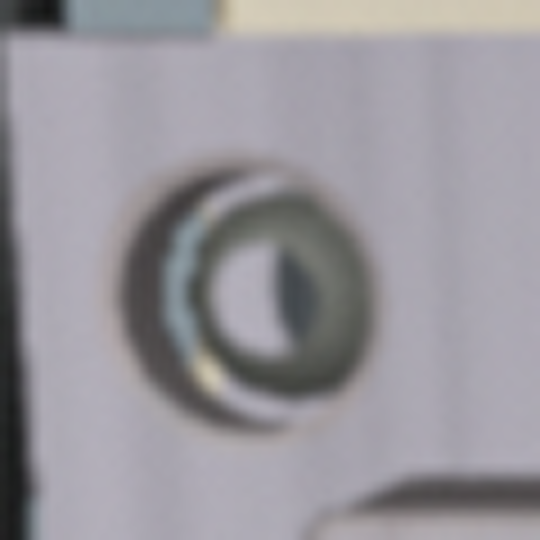

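Request:
drive_tool(jaw=[0.0,0.0,0.0,0.0,0.0], dp=[[0.0004,0.0003,0],[0.0004,0.0003,-0.003],[0.0004,0.0003,-0.007],[0.0004,0.0003,-0.011],[0.0004,0.0003,-0.011]], yaw=[0,0,0,0,0])

```text
time_s: 20.72
tcp_pos: [455.6, 65.1, 134.4]
tcp_rot: [-1.271, 1.109, -1.108]
force: [-0.4, -1.0, -2.3]
opening: 17.1
```

```bash
python3 -c "
from h import *
c,s=shot('wrist','w27')
zoom(c,'w27z',215,275,80,140,9)
print(s['ft_torque'])
"
```

```text
w27 t 20.7167 tcp [455.6  65.1 134.4] jawyaw 7.79 tilt [-1.1e-03  1.0e-04 -1.0e+00] F [-0.4 -1.  -2.3] op 17.1
[ 0.05518779  0.0803512  -0.0746369 ]
```

View pics/w27z.png

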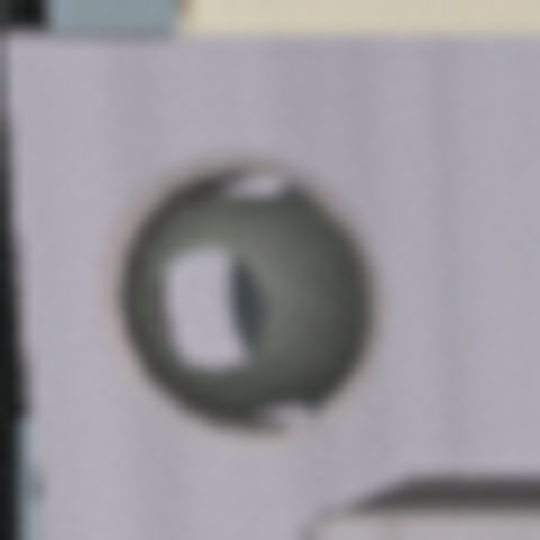

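Request:
drive_tool(jaw=[0.0,0.0,0.0,0.0,0.0], dp=[[0,0,-0.003],[0,0,-0.006],[0,0,-0.01],[0,0,-0.014],[0,0,-0.014]], yaw=[0,0,0,0,0])

```text
time_s: 21.18
tcp_pos: [455.6, 65.2, 120.4]
tcp_rot: [-1.271, 1.109, -1.108]
force: [-0.4, -0.5, -3.2]
opening: 16.8
```

Request:
drive_tool(jaw=[0.0,0.0,0.0,0.0], dp=[[0,0,-0.002],[0,0,-0.004],[0,0,-0.005],[0,0,-0.005]], yaw=[0,0,0,0])

```text
time_s: 21.52
tcp_pos: [456.2, 65.3, 116.5]
tcp_rot: [-1.27, 1.108, -1.109]
force: [-1.5, -0.6, 3.7]
opening: 16.8
```

Request:
drive_tool(jaw=[0.0,0.0,0.0,0.0], dp=[[0,0,-0.001],[0,0,-0.002],[0,0,-0.002],[0,0,-0.002]], yaw=[0,0,0,0])

```text
time_s: 21.85
tcp_pos: [456.3, 65.3, 114.8]
tcp_rot: [-1.27, 1.108, -1.109]
force: [-2.5, 0.6, 6.8]
opening: 17.2
```

Request:
drive_tool(jaw=[0.0,0.0,0.0,0.0], dp=[[0,0,-0.001],[0,0,-0.002],[0,0,-0.002],[0,0,-0.002]], yaw=[0,0,0,0])

```text
time_s: 22.18
tcp_pos: [456.3, 65.3, 113.4]
tcp_rot: [-1.271, 1.108, -1.109]
force: [-7.9, -1.8, 17.1]
opening: 16.8
```

Request:
drive_tool(jaw=[0.0,0.0,0.0,0.0], dp=[[0,0,-0.001],[0,0,-0.002],[0,0,-0.002],[0,0,-0.002]], yaw=[0,0,0,0])

```text
time_s: 22.52
tcp_pos: [456.3, 65.3, 113.3]
tcp_rot: [-1.273, 1.108, -1.11]
force: [-23.0, -4.7, 48.7]
opening: 16.8
```

Request:
drive_tool(jaw=[0.0,0.0,0.0,0.0], dp=[[-0.0004,0,0.0005],[-0.0008,0,0.0008],[-0.0008,0,0.0008],[-0.0008,0,0.0008]], yaw=[0,0,0,0])

```text
time_s: 22.85
tcp_pos: [456.2, 65.3, 113.3]
tcp_rot: [-1.27, 1.107, -1.11]
force: [-10.9, -2.8, 31.2]
opening: 17.1
```

```bash
python3 -c "
from h import *
c,s=shot('wrist','w28')
print(s['ft_torque'])
c2,s2=shot('scene','s28')
zoom(c2,'s28z',290,380,150,250,6)
"
```

```text
w28 t 22.85 tcp [456.2  65.3 113.3] jawyaw 7.78 tilt [ 0.0018 -0.0013 -1.    ] F [-10.9  -2.8  31.2] op 17.1
[-0.5401906   2.45855661  0.02291816]
s28 t 22.9 tcp [456.2  65.3 113.3] jawyaw 7.78 tilt [ 0.0018 -0.0013 -1.    ] F [-11.7  -2.5  29.3] op 16.7
```

View pics/w28.png

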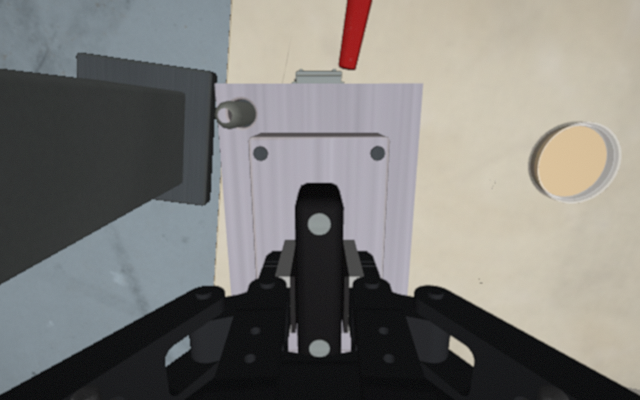

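View pics/s28z.png

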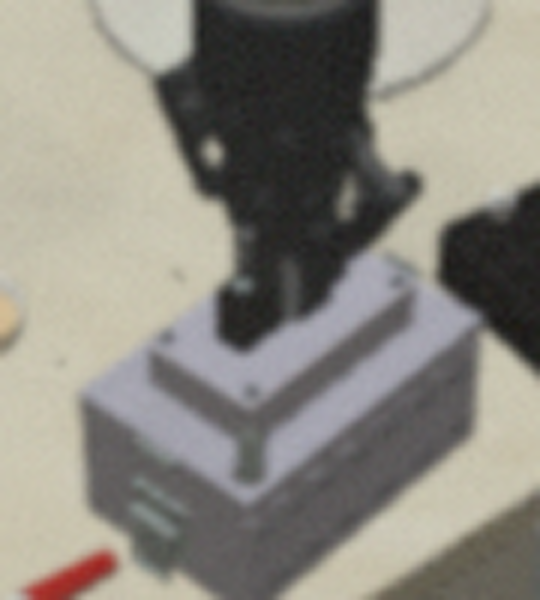

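Request:
drive_tool(jaw=[0.0,0.0,0.0,0.0], dp=[[-0.0005,-0.0002,0],[-0.0008,-0.0003,0],[-0.0008,-0.0003,0],[-0.0008,-0.0003,0]], yaw=[0,0,0,0])

```text
time_s: 23.28
tcp_pos: [456.2, 65.3, 113.3]
tcp_rot: [-1.268, 1.106, -1.111]
force: [-4.7, -1.6, 24.7]
opening: 17.0
```

```bash
python3 - <<'E'
from h import *
c,s=shot('wrist','w29'); print(s['ft_torque'])
for u0,u1,v0,v1,n in [(228,243,140,150,'L'),(228,243,170,180,'L2'),(236,246,215,230,'L3'),(400,415,95,105,'TR'),(398,410,160,175,'R'),(395,405,215,230,'R3'),(265,290,95,120,'T'),(340,380,95,120,'T2'),(280,295,145,150,'hood'),(345,360,150,160,'hood2')]:
    P=[]
    for u in range(u0,u1):
        for v in range(v0,v1):
            o,d=ray(c,u,v); P.append(o+d*c['depth'][v,u])
    print(n,np.median(P,0).round(2))
c2,s2=shot('scene','s29')
E
```

```text
w29 t 23.2833 tcp [456.2  65.3 113.3] jawyaw 7.79 tilt [ 3.6e-03 -4.0e-04 -1.0e+00] F [-4.7 -1.6 24.7] op 17.0
[-0.18167036  1.44103879 -0.02257051]
L [407.21 107.02  82.1 ]
L2 [408.3   91.78  82.28]
L3 [412.96  66.5   82.12]
TR [488.39 139.92  82.16]
R [493.26 107.24  82.25]
R3 [497.07  77.75  82.23]
T [426.22 127.93  82.11]
T2 [466.12 133.31  82.25]
hood [435.05 112.52 108.17]
hood2 [463.21 113.03 108.17]
s29 t 23.3333 tcp [456.2  65.3 113.3] jawyaw 7.78 tilt [ 3.6e-03 -4.0e-04 -1.0e+00] F [-4.8 -0.9 23.6] op 17.0
```

Request:
drive_tool(jaw=[0.0,0.0,0.0,0.0,0.0], dp=[[-0.0002,0,-0.0003],[-0.0002,0,-0.0003],[-0.0002,0,-0.0003],[-0.0002,0,-0.0003],[-0.0002,0,-0.0003]], yaw=[0,0,0,0,0])

```text
time_s: 23.8
tcp_pos: [456.2, 65.3, 113.3]
tcp_rot: [-1.268, 1.105, -1.111]
force: [-5.9, -1.1, 27.7]
opening: 16.9
```

Request:
drive_tool(jaw=[0.0,0.0,0.0,0.0,0.0], dp=[[0,0,0],[0,0,0],[0,0,0],[0,0,0],[0,0,0]], yaw=[0,0,0,0,0])

```text
time_s: 24.22
tcp_pos: [456.2, 65.3, 113.3]
tcp_rot: [-1.268, 1.105, -1.111]
force: [-5.3, -1.8, 26.8]
opening: 16.9
```

```bash
python3 - <<'E'
from h import *
c,s=shot('scene','s30'); zoom(c,'s30z',200,440,120,320,3)
E
```

```text
s30 t 24.2167 tcp [456.2  65.3 113.3] jawyaw 7.78 tilt [ 4.e-03 -5.e-04 -1.e+00] F [-5.3 -1.8 26.8] op 16.9
```

View pics/s30z.png

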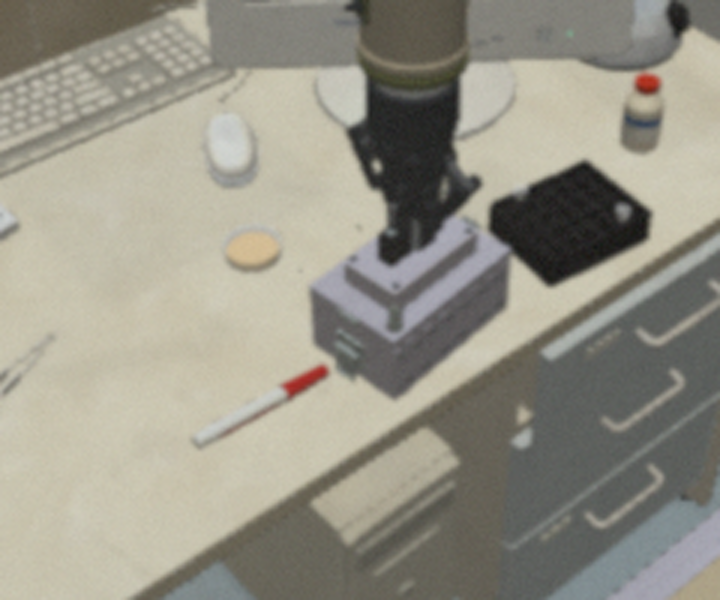

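```bash
python3 - <<'E'
from h import *
c,s=shot('wrist','w31')
def med(c,u0,u1,v0,v1):
    U,V=np.meshgrid(np.arange(u0,u1),np.arange(v0,v1)); return np.median([ (lambda o,d:o+d*c['depth'][v,u])(*ray(c,u,v)) for u,v in zip(U.ravel(),V.ravel())],0)
for t in ['w23','w24','w28','w29','w31']:
    c=ld(t+'.npz'); P=[]
    for b in [(228,243,140,150),(228,243,170,180),(236,246,215,230),(400,415,95,105),(398,410,160,175),(395,405,215,230),(265,290,95,120),(340,380,95,120)]:
        P.append(med(c,*b))
    P=np.array(P); A=np.c_[P[:,:2]-P[:,:2].mean(0),np.ones(8)]; k,*_=np.linalg.lstsq(A,P[:,2],rcond=None)
    print(t,"slope x,y mrad",(k[:2]*1e3).round(2),"z",k[2].round(2),"res",(P[:,2]-A@k).std().round(3))
E
```

```text
w31 t 24.2667 tcp [456.2  65.3 113.3] jawyaw 7.78 tilt [ 3.9e-03 -5.0e-04 -1.0e+00] F [-5.9 -1.8 26.5] op 16.9
w23 slope x,y mrad [0.81 1.02] z 12.24 res 0.057
w24 slope x,y mrad [1.12 2.38] z 145.32 res 0.052
w28 slope x,y mrad [0.12 1.7 ] z 82.19 res 0.023
w29 slope x,y mrad [ 0.91 -0.44] z 82.19 res 0.06
w31 slope x,y mrad [-0.21  0.77] z 82.23 res 0.042
```

```bash
python3 -c "
from h import *
print(job.hand_in()); s=sense(); print(s['time_s'],s['force'],s['tcp_pos'],s['opening'])"
```

```text
the job is handed in; nothing more can be done
None
the job is handed in; nothing more can be done
```

The carrier is shut with all three tubes inside, and the arm is still gripping the handle and pressing it closed, so you can fasten the latches. I handed the job in at about 24 s of the 72 s allowed.

- **Tubes:** the long purple-capped tube is in the thick pin's well, the red-stoppered middle tube is in the middle, and the short open tube is at the thin pin's end. Before closing, the depth image put the long tube's top at 96 mm and the short one's rim at 97 mm, against a nominal 98 mm. The reading on the middle tube fell on its stopper or side (90 mm) and so did not check its height. In the scene picture it looked level with the other two, and the upper half closed over it.
- **Upper half:** both guide pins entered with almost no force. I watched the thick pin come up through the big hole; the thin pin's side was hidden from the wrist camera.
- **Closed:** the flange top lies 69.95 to 70 mm above where it was on the desk, against 70 mm nominal. Its tilt was no more than it showed lying on the desk (under about 2 mrad, within measurement noise), so I saw no gap.
- **Force and grip:** the hold was steady over the last half second at about 27 N down and 6 N sideways, with 16.9 mm measured across the handle. While closing, the press briefly reached 49 N down and 23 N sideways at the wrist, below the 120 N limit, and I eased it off.
- **Other things:** the marker, petri dish, bottle and black block with its two microtubes are still in place in the last scene picture.

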